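Lay up wooden strips in a corner gluing jig, mist with activator, weigh down

ROBOT

A 7-joint arm with a two-finger parallel gripper is mounted at the origin on the work surface. World frame = base frame: x ahead of the robot, y to its left, z up, the work surface at z = 0. Lengths are in m, angles in degrees, forces in N, time in s.
With the tool pointing down it reaches from about 0.425 to 0.875 m from the base axis. Payload 4.7 kg.
Tool frame: the origin (TCP) lies at the centre of the arm's flange, where the gripper is bolted on; the fingertips stand 182 mm ahead of it and the grasp point (between the pads) lies 164 mm ahead of it (env.grip_depth is the distance from the TCP to the grasp point, in m); z points along the fingers, y is the line along which they close (so a half turn about z gives the same grasp; the last joint's range is limited). The gripper opens to 87 mm and grips with 3 to 60 N. Pads are 19 mm wide; open, the fingers measure 117 mm over their backs; the gripper's body (75 mm by 190 mm) begins 51 mm behind the grasp point.
Start: joints at [-73.046, 18.392, -4.016, 83.108, 1.295, 78.541, -3.26], TCP at [0.181, 0.624, 0.405] pointing down, gripper open.
Joint ranges: [-163.93, 163.93], [-17.29, 119.83], [-79.2, 71.16], [3.27, 140.29], [-89.18, 269.18], [5.43, 117.66], [-154.24, 154.24]. Speed limits (degrees/s): [147.25, 147.25, 180, 180, 180, 180, 180].

INTERFACE

Orientations are given as [roll, pitch, yaw] about the fixed x, y, z axes, in that order (R = Rz(yaw) Ry(pitch) Rx(roll)).
In Python, from cell import env gives the robot as it stands. The module is installed in compiled form; this text tells all that it offers.
- The arm moves only by the tool send_rows, never from a script. Its arguments are lists of equal length, an entry for each row: "xyz": the shift along the tool's x, y, z in m, a list of three; "rotation": the turn, a rotation vector about the tool's x, y, z in rad, a list of three; "jaw": the opening, from 0 (shut) to 1 (fully open). A call has 1 to 20 rows; each row shifts and turns the commanded pose from where the row before left it, along the tool's axes as they then stand; what a row does not reach is not made up. A row lasts 1/10 s, in which the tool goes at most 50 mm and 8.59 degrees, less where a joint would pass 70% of its speed; a pose out of reach is approached as far as the arm can. A call is refused whole if a number of a shift passes 0.05 or a number of a turn 0.15, either way. A call with a gripper value outside its range is refused whole. The fingers move at their own pace and stop on an object; "newtons" is the grip in N (left out, the last holds). Time passes only in rows, so rows that do not move let the fingers close. It gives the time, the measured TCP pose, the force, the opening and the grip force at its end, in the units of the state.
- env.get_obs(): the state, without advancing time (a new reading comes with each control period).
- env.read_camera(name): name is "scene" or "top" or "wrist"; returns a dict with "image" (400x640x3 uint8, blue, green, red), "fx", "fy", "cx", "cy" (pixels), "distortion" ([k1, k2, p1, p2, k3] as OpenCV has them; the pictures are not rectified), "R" (3x3) and "t" (3): a world point X has camera coordinates R X + t. Camera axes: x right, y down, z forward; pixel columns grow to the right and rows downward; lengths in m; the calibration is good to about 2 mm. A picture is of the moment at which its call begins. There is no depth.
- env.sign_off(): hands the job in; it is judged then, once.
The state is a dict: "time_s": time; "qpos": joint angles; "joint_velocities": joint speeds; "effort": joint torques, N m; "tool_pos": TCP position; "tool_rot": TCP orientation; "force": force on the tool from outside, world axes, zero at the start; "wrist_torque": the same for the moment, N m; "grip_width": finger opening in m; "grasp_force": force on a finger pad.
Only numpy, scipy, OpenCV 4.12 (cv2) and the standard library are available. Lean on these libraries where they do the work, as an engineer would, in place of code of your own. Each camera call takes 0.05 s, during which the arm holds its last target. There are 200 camera calls.

TASK

Lay up all the wooden strips from the cutting mat flat and side by side in the aluminium corner jig: the first tight along the long fence, each next one tight against its neighbour, and every one pushed fully home against the end stop. Then mist them with activator: press the pump bottle right down to its stop and let the pump come back up; last, set the steel block flat on top, about in the middle of the row. The strips must stay tight and home to the end, and leave the small bottles and jars standing where they are.

Things in the scene. Friction and masses are not known exactly. Their poses are not given: they have to be found in the camera images.
- strip1: loose pale wooden strip 150 mm long (its x), 28 mm wide (its y), 15 mm thick (its z), 35 g; all strips are alike. Origin at its centre. Starts lying flat on the cutting mat (top 3 mm above the bench), at least about 30 mm from its neighbours beside its middle. Three or all four of the strips are there; an absent one has no pose
- strip2: loose pale wooden strip 150 mm long (its x), 28 mm wide (its y), 15 mm thick (its z), 35 g; all strips are alike. Origin at its centre. Starts lying flat on the cutting mat (top 3 mm above the bench), at least about 30 mm from its neighbours beside its middle. Three or all four of the strips are there; an absent one has no pose
- strip3: loose pale wooden strip 150 mm long (its x), 28 mm wide (its y), 15 mm thick (its z), 35 g; all strips are alike. Origin at its centre. Starts lying flat on the cutting mat (top 3 mm above the bench), at least about 30 mm from its neighbours beside its middle. Three or all four of the strips are there; an absent one has no pose
- strip4: loose pale wooden strip 150 mm long (its x), 28 mm wide (its y), 15 mm thick (its z), 35 g; all strips are alike. Origin at its centre. Starts lying flat on the cutting mat (top 3 mm above the bench), at least about 30 mm from its neighbours beside its middle. Three or all four of the strips are there; an absent one has no pose
- jig: fixed corner jig: grey bed plate 250 mm (x) by 220 mm (y), 8 mm thick, with two aluminium bars 15 mm wide standing 10 mm above the bed (5 mm lower than a strip): the long fence along its -y edge, the end stop along its +x edge. The -x and +y sides are open. Origin: centre of the plate's underside
- jig_corner (a point): inside corner of the jig, on the bed's surface (8 mm above the bench), axes as the jig's: x along the fence towards the end stop, y from the fence across the bed, z up. Inner face of the fence: y = 0; of the end stop: x = 0. Free bed: x -235 to 0, y 0 to 205 mm. The first strip, home, has its centre at (-75, 14, 7.5) mm, the next ones at y = 42, 70, 98 mm
- pump (a joint): travel of the pump head of the mist bottle: 0 up, 0.008 m fully down; sprung, about 2 N to start and 7 N at the bottom, comes back up by itself
- pump_top (a point): centre of the flat top of the pump head, a white button 27 mm across and 22 mm tall, facing up, 163 mm above the bench when up. It sits on a fixed white bottle 50 mm across, standing in a fixed plywood block 84 x 84 x 42 mm
- block: loose steel block with drilled holes, 76 mm (its x) by 51 mm (its y) by 25 mm high (its z), 0.62 kg, the weight. Origin at its centre. Starts flat on the bench
- paint1: small paint bottle, 34 mm across, 75 mm tall, loose bystander; origin at the centre of its underside
- paint2: small paint bottle, 34 mm across, 75 mm tall, loose bystander; origin at the centre of its underside
- cement: amber glass jar, 48 mm across, 58 mm tall, loose bystander; origin at the centre of its underside
Not all that is in view belongs to the job. What is shaped like the strip3 but turquoise is not meant.

How it is judged (in metres and radians):
On the way, in this order (a step that is already met when the one before it is completed fails the run):
1. all strips lie flat and tight in the jig, home against fence and end stop (x of strip1 in the frame of jig_corner between -0.078 and -0.0725 m and z of strip1 in the frame of jig_corner between 0.0045 and 0.0105 m and angle between the x axis of each of strip1, strip2, strip3, strip4 and the x axis of jig_corner, either way round below 0.03 rad and x of strip2 in the frame of jig_corner between -0.078 and -0.0725 m and z of strip2 in the frame of jig_corner between 0.0045 and 0.0105 m and x of strip3 in the frame of jig_corner between -0.078 and -0.0725 m and z of strip3 in the frame of jig_corner between 0.0045 and 0.0105 m and x of strip4 in the frame of jig_corner between -0.078 and -0.0725 m and z of strip4 in the frame of jig_corner between 0.0045 and 0.0105 m and (y of strip1 in the frame of jig_corner between 0.012 and 0.016 m or y of strip1 in the frame of jig_corner between 0.04 and 0.045 m or y of strip1 in the frame of jig_corner between 0.068 and 0.074 m or y of strip1 in the frame of jig_corner between 0.096 and 0.103 m) and (y of strip2 in the frame of jig_corner between 0.012 and 0.016 m or y of strip2 in the frame of jig_corner between 0.04 and 0.045 m or y of strip2 in the frame of jig_corner between 0.068 and 0.074 m or y of strip2 in the frame of jig_corner between 0.096 and 0.103 m) and (y of strip3 in the frame of jig_corner between 0.012 and 0.016 m or y of strip3 in the frame of jig_corner between 0.04 and 0.045 m or y of strip3 in the frame of jig_corner between 0.068 and 0.074 m or y of strip3 in the frame of jig_corner between 0.096 and 0.103 m) and (y of strip4 in the frame of jig_corner between 0.012 and 0.016 m or y of strip4 in the frame of jig_corner between 0.04 and 0.045 m or y of strip4 in the frame of jig_corner between 0.068 and 0.074 m or y of strip4 in the frame of jig_corner between 0.096 and 0.103 m) and (y of strip1 in the frame of jig_corner between 0.012 and 0.016 m or y of strip2 in the frame of jig_corner between 0.012 and 0.016 m or y of strip3 in the frame of jig_corner between 0.012 and 0.016 m or y of strip4 in the frame of jig_corner between 0.012 and 0.016 m) and (y of strip1 in the frame of jig_corner between 0.04 and 0.045 m or y of strip2 in the frame of jig_corner between 0.04 and 0.045 m or y of strip3 in the frame of jig_corner between 0.04 and 0.045 m or y of strip4 in the frame of jig_corner between 0.04 and 0.045 m) and (y of strip1 in the frame of jig_corner between 0.068 and 0.074 m or y of strip2 in the frame of jig_corner between 0.068 and 0.074 m or y of strip3 in the frame of jig_corner between 0.068 and 0.074 m or y of strip4 in the frame of jig_corner between 0.068 and 0.074 m)), for 0.3 s.
2. the pump is pressed fully down while the strips are home and the steel block is not yet on them (all of step 1 and value of joint pump above 0.0062 m and height (world z) of block below 0.028 m), for 0.1 s.
3. the pump is let up again (value of joint pump below 0.0015 m), for 0.1 s.
At the end, for the whole second after the job is handed in: All strips flat in a closed row: within 3 mm of the end stop, 1.7 degrees of the fence's direction, the first within 2 mm of the fence, the next within 3 to 5 mm of their places 28 mm apart; block flat on top, centre within 62 mm of each strip's; pump up; all at rest (all of step 1 and linear speed of each of strip1, strip2, strip3, strip4, block below 0.02 m/s and horizontal distance between block and strip1 below 0.062 m and horizontal distance between block and strip2 below 0.062 m and horizontal distance between block and strip3 below 0.062 m and horizontal distance between block and strip4 below 0.062 m and z of block in the frame of jig_corner between 0.0245 and 0.0305 m and angle between the z axis of block and the z axis of jig_corner, either way round below 0.06 rad and value of joint pump below 0.0015 m); the robot touches nothing.
It fails at once if a paint bottle or jar is knocked over or moved more than 30 mm (distance of any of paint1, paint2, cement from where it was at the start of the episode above 0.03 m or angle between any of paint1, paint2, cement's own z axis and vertical above 0.5 rad).
Of strip1, strip2, strip3, strip4 only 3 to 4 are there at a start; the rules pass over those that are not, and their reading is None.
At some moment in a run one of strip1, strip2, strip3, strip4, block may be knocked a few centimetres aside while the robot is not near it.
Once in a run the grip may slacken for a moment while it holds something.
It also fails if it takes over 210 s, if anything falls off the work surface, if the arm or the gripper's body presses on something with over 40 N, if the wrist force passes 120 N, or if a joint passes its speed limit or range.

## Working session

There is one attempt and no reset: what is moved stays moved. The work goes in short steps, Python scripts to look and compute and a tool call to move; the robot and the scene stay as the last step left them, time stands still between calls to the robot, and variables do not carry over. Pictures are saved under pics/ and viewed, at most 14 in all, crops included, and the job is handed in when it is done.

Besides the shell and the picture viewer there is one more tool, called after "Request:" in YAML: its name, and indented under it one key for each argument. send_rows: Moves the arm, as the interface text tells. Its arguments: {"type":"object","properties":{"xyz":{"type":"array"},"rotation":{"type":"array"},"jaw":{"type":"array"},"newtons":{"type":"number"}},"required":["xyz","rotation","jaw"]}

```bash
mkdir -p pics; ls; python3 - <<'E'
from cell import env
import cv2,numpy as np
o=env.get_obs();print(o)
for n in("scene","top"):
    c=env.read_camera(n);cv2.imwrite(f"pics/{n}0.png",c["image"])
    print(n,c["fx"],c["fy"],c["cx"],c["cy"],c["distortion"],np.round(c["R"],3).tolist(),np.round(c["t"],3))
E
```

```text
pics
{'time_s': 0.0, 'qpos': array([-73.0462832 ,  18.44032151,  -4.01591726,  83.17675775,
         1.29639111,  78.54020123,  -3.2610001 ]), 'joint_velocities': array([ 0.02513393, -0.07415784, -0.02094735, -0.02891824,  0.01290427,
        0.07393326, -0.07819688]), 'effort': array([ 5.89185788e-05, -4.91295683e+01, -4.03866330e-01, -3.12540150e+01,
       -6.39580702e-02,  4.33164428e-02,  1.60900249e-04]), 'tool_pos': array([0.18072787, 0.62415069, 0.40363066]), 'tool_rot': array([-1.79888045e+02,  7.04980688e-03,  1.63855725e+02]), 'force': array([-0.39345145,  0.24001267,  0.42625182]), 'wrist_torque': array([ 0.0226107 ,  0.04822175, -0.00593328]), 'grasp_force': 0.0, 'grip_width': 0.08707248709585831}
scene 380.16719819724074 380.16719819724074 320.57599608996657 195.39978068858298 [-0.00202213  0.          0.          0.          0.        ] [[0.795, 0.606, -0.018], [0.341, -0.471, -0.814], [-0.502, 0.641, -0.581]] [-0.421 -0.059  1.305]
top 434.317962245688 434.317962245688 317.8752622292587 207.47185258103514 [-0.07022039  0.          0.          0.          0.        ] [[0.022, -1.0, -0.015], [-0.991, -0.02, -0.136], [0.136, 0.017, -0.991]] [0.038 0.548 1.377]
```

View pics/scene0.png

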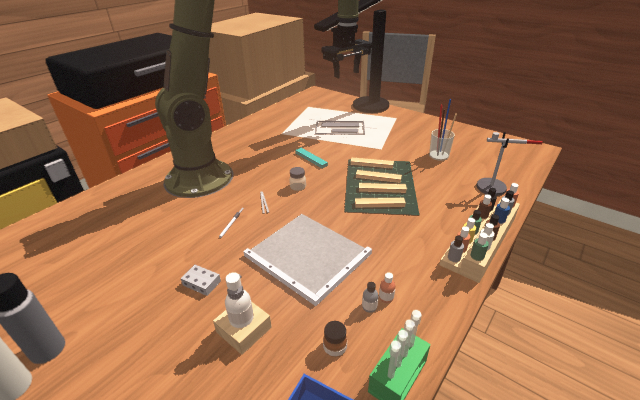

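View pics/top0.png

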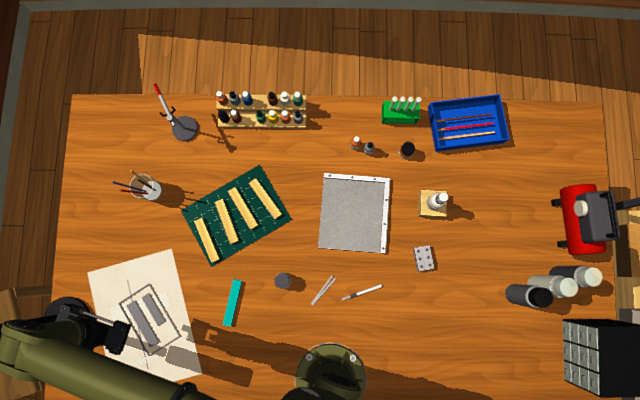

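Scene: four pale strips lie on the dark mat (top view ≈ (206,240), (228,222), (243,208), (266,199)). The turquoise strip at (233,303) is the decoy. The jig is at about (355,213), with white bars on its top (+x) and right (-y) edges. The block is at (425,258), the pump at (437,201), the paints at (357,142) and (369,147), and the cement at (407,149). The grey jar at (283,281) is extra.

```bash
cat > h.py <<'E'
from cell import env
import cv2,numpy as np
from scipy.optimize import least_squares
def cam(n):
    c=env.read_camera(n); c["K"]=np.array([[c["fx"],0,c["cx"]],[0,c["fy"],c["cy"]],[0,0,1]]);c["D"]=np.array(c["distortion"]);return c
def onplane(c,uv,z):
    p=cv2.undistortPoints(np.float64(uv).reshape(-1,1,2),c["K"],c["D"])[:,0]
    R=np.array(c["R"]);t=np.array(c["t"]);o=-R.T@t
    d=np.c_[p,np.ones(len(p))]@R
    return o+d*((z-o[2])/d[:,2])[:,None]
def proj(c,X):
    R=np.array(c["R"]);return cv2.projectPoints(np.float64(X).reshape(-1,1,3),cv2.Rodrigues(R)[0],np.array(c["t"]).reshape(3,1),c["K"],c["D"])[0][:,0]
def tri(cs,uvs):
    f=lambda X:np.concatenate([proj(c,X)[0]-uv for c,uv in zip(cs,uvs)])
    r=least_squares(f,[.6,0,.02]);return r.x,np.abs(r.fun).max()
def wood(c,roi):
    h=cv2.cvtColor(c["image"],cv2.COLOR_BGR2HSV);m=cv2.inRange(h,(14,60,150),(30,190,255))
    k=np.zeros_like(m);x,y,w,hh=roi;k[y:y+hh,x:x+w]=m[y:y+hh,x:x+w]
    n,l,s,ce=cv2.connectedComponentsWithStats(k);return k,[(ce[i],s[i,4],cv2.minAreaRect(np.argwhere(l==i)[:,::-1].astype(np.float32))) for i in range(1,n) if s[i,4]>80]
def ortho(c,x0,x1,y0,y1,z,s):
    # up = +x, right = -y ; s px/m
    W=int((y1-y0)*s);H=int((x1-x0)*s);u,v=np.meshgrid(np.arange(W),np.arange(H))
    P=np.stack([x1-v/s,y1-u/s,np.full(u.shape,z)],-1).reshape(-1,3)
    q=proj(c,P).astype(np.float32).reshape(H,W,2);return cv2.remap(c["image"],q[...,0],q[...,1],cv2.INTER_CUBIC)
E
python3 - <<'E'
from h import *
T=cam("top");S=cam("scene")
k,a=wood(T,(175,160,125,110));k2,b=wood(S,(340,150,85,70))
a.sort(key=lambda r:r[0][0]);
for r in a: print("T",np.round(r[0],1),r[1],np.round(r[2][1],1),round(r[2][2],1), np.round(onplane(T,[r[0]],.018),3)[0])
for r in b: print("S",np.round(r[0],1),r[1], np.round(onplane(S,[r[0]],.018),3)[0])
for r in a:
    P=onplane(T,cv2.boxPoints(r[2]),.018);d=[P[1]-P[0],P[2]-P[1]];d=max(d,key=np.linalg.norm);print(np.linalg.norm(d),np.degrees(np.arctan2(d[1],d[0])))
o1=ortho(T,.38,.68,-.14,.14,.018,2000);cv2.imwrite("pics/jig.png",o1)
print(onplane(T,[[320,175],[389,178],[387,254],[318,249]],.018).round(3))
cv2.imwrite("pics/c1.png",cv2.resize(T["image"][160:280,175:335],None,fx=5,fy=5,interpolation=cv2.INTER_CUBIC))
E
```

```text
T [206.1 239.8] 397 [45.2  8.8] 67.4 [0.435 0.415 0.018]
T [225.9 220.9] 411 [44.8  9.1] 69.4 [0.499 0.353 0.018]
T [242.3 207.8] 395 [44.6  8.9] 59.3 [0.544 0.3   0.018]
T [264.8 198.3] 392 [44.4  9.2] 54.5 [0.577 0.226 0.018]
S [372.2 161.4] 243 [0.441 0.417 0.018]
S [378.3 175.1] 295 [0.504 0.351 0.018]
S [381.5 185.9] 273 [0.545 0.302 0.018]
S [379.3 200.4] 296 [0.579 0.229 0.018]
0.1509274398706014 -154.35074896146492
0.15069181019260297 -156.80186537017798
0.15106908231504648 -147.26459412195518
0.15043835749807138 -142.9173818653288
[[ 0.659  0.045  0.018]
 [ 0.653 -0.185  0.018]
 [ 0.401 -0.179  0.018]
 [ 0.413  0.046  0.018]]
```

```bash
python3 - <<'E'
from h import *
T=cam("top");S=cam("scene")
a=cv2.resize(T["image"][165:265,310:460],None,fx=5,fy=5,interpolation=cv2.INTER_CUBIC)
b=cv2.resize(S["image"][210:360,175:385],None,fx=3.8,fy=3.8,interpolation=cv2.INTER_CUBIC)
cv2.imwrite("pics/jt.png",a);cv2.imwrite("pics/js.png",b)
E
```

```text
(no output)
```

View pics/jt.png

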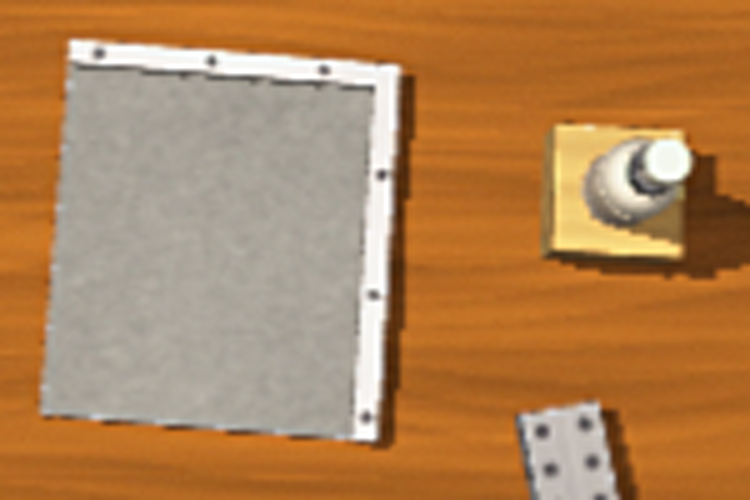

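View pics/js.png

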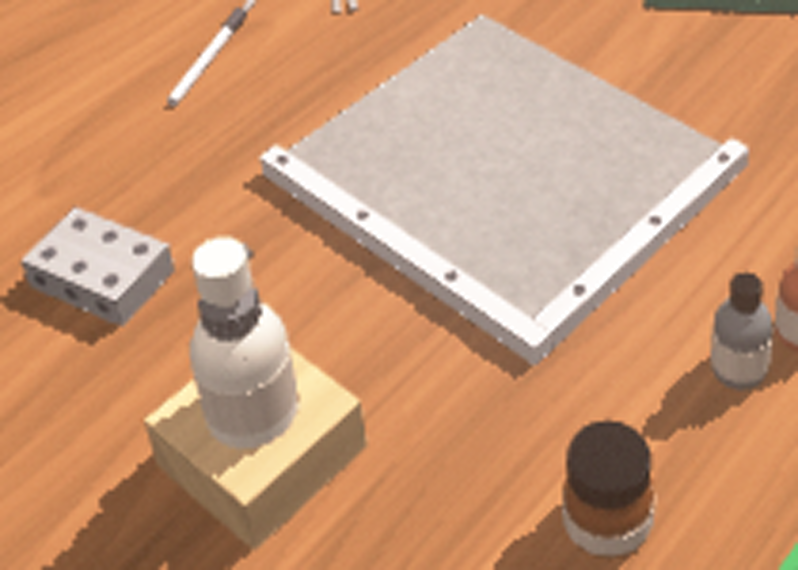

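View pics/c1.png

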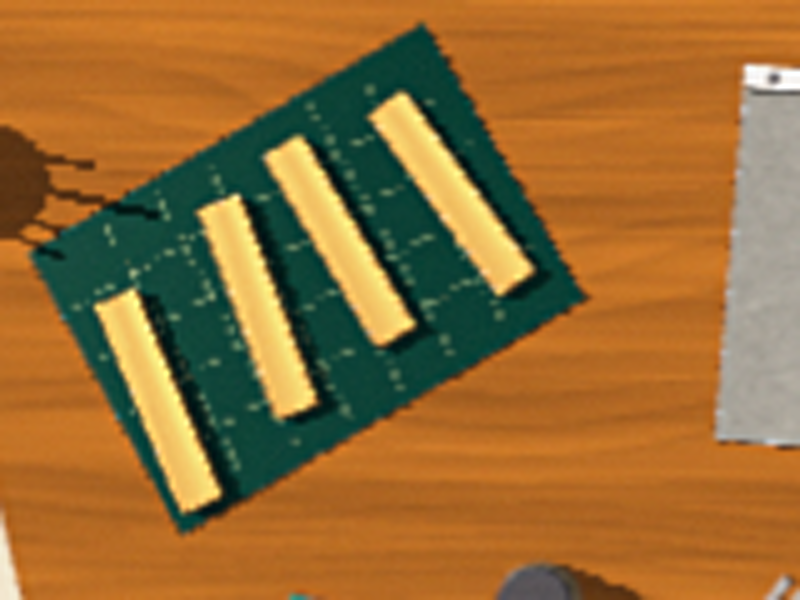

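jt/js: the bar screws are visible in both views, e.g. stop (98,53), (323,70) and fence (381,174), (366,416). Pump top is at (667,160) in jt and (222,258) in js. c1 confirms four pale strips, with no turquoise among them.

```bash
python3 - <<'E'
from h import *
T=cam("top");S=cam("scene")
ft=lambda p:(np.array(p)+.5)/5-.5+[310,165]
fs=lambda p:(np.array(p)+.5)/3.8-.5+[175,210]
st=[((98,53),(723,157)),((211,61),(655,220)),((323,70),(579,289)),((381,174),(451,275)),((373,295),(362,215)),((366,416),(282,159))]
P=[]
for a,b in st:
    X,e=tri([T,S],[ft(a),fs(b)]);P.append(X);print(X.round(4),round(e,2),onplane(T,[ft(a)],.018)[0].round(4),onplane(S,[fs(b)],.018)[0].round(4))
P=np.array([(onplane(T,[ft(a)],.018)[0]+onplane(S,[fs(b)],.018)[0])/2 for a,b in st])
print("tri z mean",)
# fit: theta, corner. stop points at jig x=+.0075, fence at y=-.0075
def f(v):
    c,s=np.cos(v[2]),np.sin(v[2]);d=P[:,:2]-v[:2];x=d@[c,s];y=d@[-s,c]
    return np.r_[x[:3]-.0075,y[3:]+.0075]
r=least_squares(f,[.63,-.16,0]);print("corner",r.x,np.degrees(r.x[2]),r.fun.round(4))
print("pump",tri([T,S],[ft((667,160)),fs((222,258))]))
for p in[(68,39),(400,66),(380,440)]:print(onplane(T,[ft(p)],.018)[0].round(4))
W=cam("wrist");cv2.imwrite("pics/w0.png",W["image"]);print(np.round(W["R"],3),W["t"], -np.array(W["R"]).T@W["t"],W["fx"])
E
```

```text
[0.6599 0.015  0.0199] 0.37 [0.6591 0.014  0.018 ] [0.6595 0.0174 0.018 ]
[ 0.6558 -0.0603  0.0205] 0.36 [ 0.6551 -0.0614  0.018 ] [ 0.655  -0.0576  0.018 ]
[ 0.6508 -0.135   0.0206] 0.28 [ 0.6504 -0.1361  0.018 ] [ 0.6498 -0.1327  0.018 ]
[ 0.5813 -0.1735  0.0216] 0.24 [ 0.5811 -0.1747  0.018 ] [ 0.5794 -0.1708  0.018 ]
[ 0.501  -0.1685  0.0204] 0.24 [ 0.5005 -0.1695  0.018 ] [ 0.4997 -0.1665  0.018 ]
[ 0.4219 -0.1637  0.0213] 0.34 [ 0.4212 -0.1652  0.018 ] [ 0.4197 -0.1609  0.018 ]
tri z mean
corner [ 0.64064917 -0.1689709  -0.06075764] -3.481156359063361 [-0.0001  0.0002 -0.0001  0.     -0.0001  0.    ]
pump (array([ 0.57132066, -0.32355119,  0.16310542]), np.float64(0.5915838630368171))
[0.6682 0.0342 0.018 ]
[ 0.6542 -0.1874  0.018 ]
[ 0.4057 -0.1744  0.018 ]
[[ 0.278  0.96  -0.002]
 [ 0.921 -0.266  0.284]
 [ 0.272 -0.081 -0.959]] [-0.64916629 -0.03384785  0.39271983] [0.10486713 0.64613344 0.38510502] 332.38779144430146
```

```bash
cat > plan.py <<'E'
import sys
from h import *
C=np.array([.6406,-.1690]);JY=-3.48;u=np.array([np.cos(np.radians(JY)),np.sin(np.radians(JY))]);v=np.array([-u[1],u[0]])
def J(x,y):return C+x*u+y*v      # jig -> world xy
def plan(*wps):
    "wps (x,y,z,yaw): print rotate-then-shift in tool axes"
    o=env.get_obs();p=np.array(o["tool_pos"]);y=o["tool_rot"][2]
    print("t",round(o["time_s"],1),"at",p.round(4),np.round(o["tool_rot"],1),"w",round(o["grip_width"],4),"F",np.round(o["force"],1),"jig",np.round([(p[:2]-C)@u,(p[:2]-C)@v],4))
    for w in wps:
        dy=(w[3]-y+180)%360-180;r=-np.radians(dy);a=np.radians(w[3]);d=np.array(w[:3])-p
        t=np.array([np.cos(a)*d[0]+np.sin(a)*d[1],np.sin(a)*d[0]-np.cos(a)*d[1],-d[2]])
        print("rotz",round(r,3),"rows",int(np.ceil(abs(r)/.15)),"shift",t.round(4));p=np.array(w[:3]);y=w[3]
E
python3 - <<'E'
from plan import *
plan((.578,.228,.26,217.1),(.578,.228,.188,217.1),(.578,.228,.28,217.1),(*J(-.085,.04),.28,176.5),(*J(-.085,.04),.195,176.5))
E
```

```text
t 0.5 at [0.1808 0.6243 0.4047] [-180.     0.   163.9] w 0.0868 F [0.4 1.  0.4] jig [-0.5072  0.764 ]
rotz -0.929 rows 7 shift [-0.0778 -0.5557  0.1447]
rotz -0.0 rows 0 shift [-0.     0.     0.072]
rotz -0.0 rows 0 shift [-0.     0.    -0.092]
rotz 0.709 rows 5 shift [-0.0017 -0.3525 -0.    ]
rotz -0.0 rows 0 shift [0.    0.    0.085]
```

Request:
send_rows:
  xyz:
    - [0,0,0]
    - [0,0,0]
    - [0,0,0]
    - [0,0,0]
    - [0,0,0]
    - [0,0,0]
    - [0,0,0]
    - [-0.006,-0.0427,0.0111]
    - [-0.006,-0.0427,0.0111]
    - [-0.006,-0.0427,0.0111]
    - [-0.006,-0.0427,0.0111]
    - [-0.006,-0.0427,0.0111]
    - [-0.006,-0.0427,0.0111]
    - [-0.006,-0.0427,0.0111]
    - [-0.006,-0.0427,0.0111]
    - [-0.006,-0.0427,0.0111]
    - [-0.006,-0.0427,0.0111]
    - [-0.006,-0.0427,0.0111]
    - [-0.006,-0.0427,0.0111]
    - [-0.006,-0.0427,0.0111]
  rotation:
    - [0,0,-0.1327]
    - [0,0,-0.1327]
    - [0,0,-0.1327]
    - [0,0,-0.1327]
    - [0,0,-0.1327]
    - [0,0,-0.1327]
    - [0,0,-0.1327]
    - [0,0,0]
    - [0,0,0]
    - [0,0,0]
    - [0,0,0]
    - [0,0,0]
    - [0,0,0]
    - [0,0,0]
    - [0,0,0]
    - [0,0,0]
    - [0,0,0]
    - [0,0,0]
    - [0,0,0]
    - [0,0,0]
  jaw: [0.5,0.5,0.5,0.5,0.5,0.5,0.5,0.5,0.5,0.5,0.5,0.5,0.5,0.5,0.5,0.5,0.5,0.5,0.5,0.5]
  newtons: 25

```text
time_s: 2.45
tool_pos: [0.5788, 0.2273, 0.2603]
tool_rot: [-180.0, 0.0, -142.9]
force: [0.9, 0.5, -0.1]
grip_width: 0.0435
grasp_force: 0.0
```

```bash
python3 - <<'E'
from plan import *
W=cam("wrist");im=W["image"].copy()
a=np.radians(37.1);d=np.array([np.cos(a),np.sin(a)]);n=np.array([-d[1],d[0]])
q=[[*(np.array([.578,.228])+s*.075*d+t*.014*n),.018] for s,t in((1,1),(1,-1),(-1,-1),(-1,1))]
cv2.polylines(im,[proj(W,q).astype(int)],True,(0,0,255),1);cv2.imwrite("pics/w1.png",im)
E
```

```text
(no output)
```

View pics/w1.png

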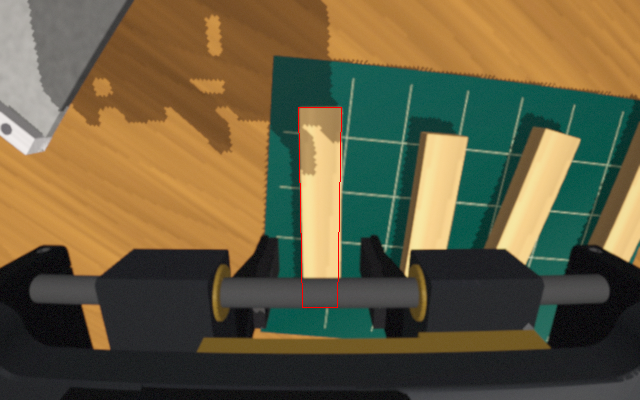

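The predicted outline (x 299–341, top edge y≈107) sits right on strip D and between the pads. Descending to grip and lift.

Request:
send_rows:
  xyz:
    - [0,0,0.018]
    - [0,0,0.018]
    - [0,0,0.018]
    - [0,0,0.01]
    - [0,0,0.008]
    - [0,0,0]
    - [0,0,0]
    - [0,0,0]
    - [0,0,0]
    - [0,0,0]
    - [0,0,0]
    - [0,0,0]
    - [0,0,-0.01]
    - [0,0,-0.02]
    - [0,0,-0.03]
    - [0,0,-0.03]
  rotation:
    - [0,0,0]
    - [0,0,0]
    - [0,0,0]
    - [0,0,0]
    - [0,0,0]
    - [0,0,0]
    - [0,0,0]
    - [0,0,0]
    - [0,0,0]
    - [0,0,0]
    - [0,0,0]
    - [0,0,0]
    - [0,0,0]
    - [0,0,0]
    - [0,0,0]
    - [0,0,0]
  jaw: [0.5,0.5,0.5,0.5,0.5,0.5,0.1,0.1,0.1,0.1,0.1,0.1,0.1,0.1,0.1,0.1]

```text
time_s: 4.1
tool_pos: [0.5772, 0.2283, 0.279]
tool_rot: [180.0, -0.1, -142.9]
force: [1.2, 0.1, -0.7]
grip_width: 0.0281
grasp_force: 25.0
```

```bash
python3 - <<'E'
from plan import *
plan((*J(-.085,.04),.277,176.5),(*J(-.085,.04),.195,176.5))
E
```

```text
t 4.1 at [0.5772 0.2283 0.279 ] [ 1.800e+02 -1.000e-01 -1.429e+02] w 0.0281 F [ 1.2  0.1 -0.7] jig [-0.0874  0.3927]
rotz 0.708 rows 5 shift [-0.0025 -0.3527  0.002 ]
rotz -0.0 rows 0 shift [0.    0.    0.082]
```

Request:
send_rows:
  xyz:
    - [0,0,0]
    - [0,0,0]
    - [0,0,0]
    - [0,0,0]
    - [0,0,0]
    - [-0.0003,-0.0392,0]
    - [-0.0003,-0.0392,0]
    - [-0.0003,-0.0392,0]
    - [-0.0003,-0.0392,0]
    - [-0.0003,-0.0392,0]
    - [-0.0003,-0.0392,0]
    - [-0.0003,-0.0392,0]
    - [-0.0003,-0.0392,0]
    - [-0.0003,-0.0392,0]
    - [0,0,0.02]
    - [0,0,0.02]
    - [0,0,0.02]
    - [0,0,0.012]
    - [0,0,0.008]
  rotation:
    - [0,0,0.1416]
    - [0,0,0.1416]
    - [0,0,0.1416]
    - [0,0,0.1416]
    - [0,0,0.1416]
    - [0,0,0]
    - [0,0,0]
    - [0,0,0]
    - [0,0,0]
    - [0,0,0]
    - [0,0,0]
    - [0,0,0]
    - [0,0,0]
    - [0,0,0]
    - [0,0,0]
    - [0,0,0]
    - [0,0,0]
    - [0,0,0]
    - [0,0,0]
  jaw: [0.1,0.1,0.1,0.1,0.1,0.1,0.1,0.1,0.1,0.1,0.1,0.1,0.1,0.1,0.1,0.1,0.1,0.1,0.1]

```text
time_s: 6.0
tool_pos: [0.5585, -0.1236, 0.1975]
tool_rot: [180.0, -0.1, 176.5]
force: [-0.5, -0.4, -1.4]
grip_width: 0.0275
grasp_force: 25.0
```

```bash
python3 - <<'E'
from plan import *
p=env.get_obs()["tool_pos"]
plan((p[0],p[1],.275,176.5),(.545,.302,.275,212.7),(.545,.302,.188,212.7))
E
```

```text
t 6.0 at [ 0.5585 -0.1236  0.1975] [ 1.800e+02 -1.000e-01  1.765e+02] w 0.0275 F [-0.5 -0.4 -1.4] jig [-0.0847  0.0403]
rotz 0.0 rows 1 shift [ 0.      0.     -0.0775]
rotz -0.632 rows 5 shift [-0.2185  0.3655 -0.    ]
rotz -0.0 rows 0 shift [-0.     0.     0.087]
```

Request:
send_rows:
  xyz:
    - [0,0,0.0015]
    - [0,0,0]
    - [0,0,0]
    - [0,0,0]
    - [0,0,0]
    - [0,0,-0.01]
    - [0,0,-0.02]
    - [0,0,-0.025]
    - [0,0,-0.025]
    - [0,0,0]
    - [0,0,0]
    - [0,0,0]
    - [0,0,0]
    - [0,0,0]
  rotation:
    - [0,0,0]
    - [0,0,0]
    - [0,0,0]
    - [0,0,0]
    - [0,0,0]
    - [0,0,0]
    - [0,0,0]
    - [0,0,0]
    - [0,0,0]
    - [0,0,-0.1264]
    - [0,0,-0.1264]
    - [0,0,-0.1264]
    - [0,0,-0.1264]
    - [0,0,-0.1264]
  jaw: [0.1,0.1,0.42,0.42,0.42,0.42,0.42,0.42,0.42,0.5,0.5,0.5,0.5,0.5]

```text
time_s: 7.4
tool_pos: [0.559, -0.1239, 0.278]
tool_rot: [-180.0, 0.0, -147.0]
force: [-0.1, 1.2, 0.2]
grip_width: 0.0434
grasp_force: 0.0
```

```bash
python3 - <<'E'
from plan import *
plan((.545,.302,.275,212.7),(.545,.302,.188,212.7))
E
```

```text
t 7.4 at [ 0.559  -0.1239  0.278 ] [-180.    0. -147.] w 0.0434 F [-0.1  1.2  0.2] jig [-0.0842  0.0401]
rotz 0.005 rows 1 shift [-0.2184  0.3659  0.003 ]
rotz -0.0 rows 0 shift [-0.     0.     0.087]
```

Request:
send_rows:
  xyz:
    - [-0.01985,0.03326,0]
    - [-0.01985,0.03326,0]
    - [-0.01985,0.03326,0]
    - [-0.01985,0.03326,0]
    - [-0.01985,0.03326,0]
    - [-0.01985,0.03326,0]
    - [-0.01985,0.03326,0]
    - [-0.01985,0.03326,0]
    - [-0.01985,0.03326,0]
    - [-0.01985,0.03326,0]
    - [-0.01985,0.03326,0]
    - [0,0,0]
    - [0,0,0.025]
    - [0,0,0.025]
    - [0,0,0.025]
    - [0,0,0.015]
    - [0,0,0]
  rotation:
    - [0,0,0.005]
    - [0,0,0]
    - [0,0,0]
    - [0,0,0]
    - [0,0,0]
    - [0,0,0]
    - [0,0,0]
    - [0,0,0]
    - [0,0,0]
    - [0,0,0]
    - [0,0,0]
    - [0,0,0]
    - [0,0,0]
    - [0,0,0]
    - [0,0,0]
    - [0,0,0]
    - [0,0,0]
  jaw: [0.5,0.5,0.5,0.5,0.5,0.5,0.5,0.5,0.5,0.5,0.5,0.5,0.5,0.5,0.5,0.5,0.5]

```text
time_s: 9.1
tool_pos: [0.5471, 0.3017, 0.1871]
tool_rot: [-180.0, -0.0, -147.6]
force: [0.0, 0.9, 0.7]
grip_width: 0.0432
grasp_force: 0.0
```

```bash
python3 - <<'E'
from plan import *
p=env.get_obs()["tool_pos"]
plan((p[0],p[1],.278,212.7),(*J(-.085,.096),.278,176.5),(*J(-.085,.096),.195,176.5))
E
```

```text
t 9.1 at [0.5471 0.3017 0.1871] [-180.    -0.  -147.6] w 0.0432 F [0.  0.9 0.7] jig [-0.1219  0.4642]
rotz -0.005 rows 1 shift [-0.      0.     -0.0909]
rotz 0.632 rows 5 shift [-0.0371 -0.3682 -0.    ]
rotz -0.0 rows 0 shift [0.    0.    0.083]
```

Grip (6 rows), lift 0.09, rotate 0.637 in 5 rows.

Request:
send_rows:
  xyz:
    - [0,0,0]
    - [0,0,0]
    - [0,0,0]
    - [0,0,0]
    - [0,0,0]
    - [0,0,0]
    - [0,0,-0.01]
    - [0,0,-0.02]
    - [0,0,-0.03]
    - [0,0,-0.03]
    - [0,0,0]
    - [0,0,0]
    - [0,0,0]
    - [0,0,0]
    - [0,0,0]
  rotation:
    - [0,0,0]
    - [0,0,0]
    - [0,0,0]
    - [0,0,0]
    - [0,0,0]
    - [0,0,0]
    - [0,0,0]
    - [0,0,0]
    - [0,0,0]
    - [0,0,0]
    - [0,0,0.127]
    - [0,0,0.127]
    - [0,0,0.127]
    - [0,0,0.127]
    - [0,0,0.127]
  jaw: [0.1,0.1,0.1,0.1,0.1,0.1,0.1,0.1,0.1,0.1,0.1,0.1,0.1,0.1,0.1]

```text
time_s: 10.6
tool_pos: [0.5466, 0.3021, 0.2773]
tool_rot: [180.0, -0.0, 175.8]
force: [1.2, 0.3, -0.7]
grip_width: 0.0277
grasp_force: 25.0
```

```bash
python3 - <<'E'
from plan import *
plan((*J(-.085,.096),.278,176.5),(*J(-.085,.096),.195,176.5))
E
```

```text
t 10.6 at [0.5466 0.3021 0.2773] [180.   -0.  175.8] w 0.0277 F [ 1.2  0.3 -0.7] jig [-0.1224  0.4645]
rotz -0.013 rows 1 shift [-0.0375 -0.3685 -0.0007]
rotz -0.0 rows 0 shift [0.    0.    0.083]
```

Request:
send_rows:
  xyz:
    - [-0.00375,-0.03685,0]
    - [-0.00375,-0.03685,0]
    - [-0.00375,-0.03685,0]
    - [-0.00375,-0.03685,0]
    - [-0.00375,-0.03685,0]
    - [-0.00375,-0.03685,0]
    - [-0.00375,-0.03685,0]
    - [-0.00375,-0.03685,0]
    - [-0.00375,-0.03685,0]
    - [-0.00375,-0.03685,0]
    - [0,0,0]
    - [0,0,0.025]
    - [0,0,0.025]
    - [0,0,0.02]
    - [0,0,0.0125]
    - [0,0,0]
    - [0,0,0]
  rotation:
    - [0,0,-0.012]
    - [0,0,0]
    - [0,0,0]
    - [0,0,0]
    - [0,0,0]
    - [0,0,0]
    - [0,0,0]
    - [0,0,0]
    - [0,0,0]
    - [0,0,0]
    - [0,0,0]
    - [0,0,0]
    - [0,0,0]
    - [0,0,0]
    - [0,0,0]
    - [0,0,0]
    - [0,0,0]
  jaw: [0.1,0.1,0.1,0.1,0.1,0.1,0.1,0.1,0.1,0.1,0.1,0.1,0.1,0.1,0.1,0.1,0.1]

```text
time_s: 12.3
tool_pos: [0.5631, -0.0677, 0.195]
tool_rot: [180.0, 0.0, 176.8]
force: [-0.3, -0.3, 0.2]
grip_width: 0.0277
grasp_force: 25.0
```

```bash
python3 - <<'E'
from plan import *
p=env.get_obs()["tool_pos"]
plan((p[0],p[1],.278,176.5),(*J(-.085,.16),.278,86.5),(*J(-.085,.16),.194,86.5),(*J(-.085,.07),.194,86.5))
E
```

```text
t 12.3 at [ 0.5631 -0.0677  0.195 ] [180.    0.  176.8] w 0.0277 F [-0.3 -0.3  0.2] jig [-0.0835  0.0964]
rotz 0.005 rows 1 shift [ 0.     0.    -0.083]
rotz 1.571 rows 11 shift [ 0.0636 -0.0015 -0.    ]
rotz -0.0 rows 0 shift [0.    0.    0.084]
rotz -0.0 rows 0 shift [-0.09  0.   -0.  ]
```

Request:
send_rows:
  xyz:
    - [0,0,0]
    - [0,0,0]
    - [0,0,0]
    - [0,0,-0.01]
    - [0,0,-0.02]
    - [0,0,-0.025]
    - [0,0,-0.028]
    - [0,0,0]
    - [0,0,0]
    - [0,0,0]
    - [0,0,0]
    - [0,0,0]
    - [0,0,0]
    - [0,0,0]
    - [0,0,0]
    - [0,0,0]
    - [0,0,0]
    - [0,0,0]
  rotation:
    - [0,0,0]
    - [0,0,0]
    - [0,0,0]
    - [0,0,0]
    - [0,0,0]
    - [0,0,0]
    - [0,0,0]
    - [0,0,0.1432]
    - [0,0,0.1432]
    - [0,0,0.1432]
    - [0,0,0.1432]
    - [0,0,0.1432]
    - [0,0,0.1432]
    - [0,0,0.1432]
    - [0,0,0.1432]
    - [0,0,0.1432]
    - [0,0,0.1432]
    - [0,0,0.1432]
  jaw: [0.42,0.42,0.42,0.42,0.42,0.42,0.42,1,1,1,1,1,1,1,1,1,1,1]

```text
time_s: 14.1
tool_pos: [0.5629, -0.068, 0.2784]
tool_rot: [179.9, -0.0, 86.1]
force: [-0.2, -0.1, -0.1]
grip_width: 0.0868
grasp_force: 0.0
```

```bash
python3 - <<'E'
from plan import *
plan((*J(-.085,.16),.278,86.5),(*J(-.085,.16),.194,86.5),(*J(-.085,.07),.194,86.5))
T=cam("top");cv2.imwrite("pics/t2.png",cv2.resize(T["image"][150:280,170:410],None,fx=3.3,fy=3.3,interpolation=cv2.INTER_CUBIC))
E
```

```text
t 14.1 at [ 0.5629 -0.068   0.2784] [179.9  -0.   86.1] w 0.0868 F [-0.2 -0.1 -0.1] jig [-0.0837  0.0961]
rotz -0.006 rows 1 shift [ 0.0639 -0.0013  0.0004]
rotz -0.0 rows 0 shift [0.    0.    0.084]
rotz -0.0 rows 0 shift [-0.09  0.   -0.  ]
```

View pics/t2.png

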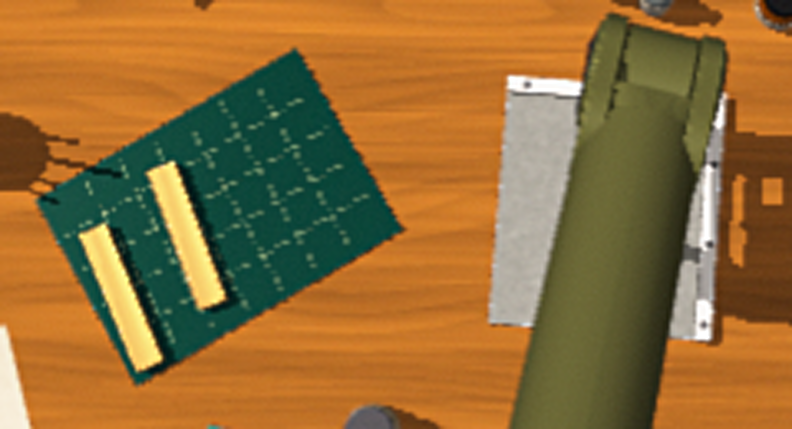

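The jig is partly hidden by the arm, and strips A and B still lie untouched on the mat at (120,298) and (187,235). Now the side push.

Request:
send_rows:
  xyz:
    - [0.032,-0.0006,0]
    - [0.032,-0.0006,0]
    - [0,0,0.025]
    - [0,0,0.025]
    - [0,0,0.02]
    - [0,0,0.014]
    - [0,0,0]
    - [-0.01,0,0]
    - [-0.01,0,0]
    - [-0.01,0,0]
    - [-0.01,0,0]
    - [-0.01,0,0]
    - [-0.01,0,0]
    - [-0.01,0,0]
    - [-0.01,0,0]
    - [-0.005,0,0]
    - [-0.003,0,0]
    - [-0.003,0,0]
  rotation:
    - [0,0,-0.006]
    - [0,0,0]
    - [0,0,0]
    - [0,0,0]
    - [0,0,0]
    - [0,0,0]
    - [0,0,0]
    - [0,0,0]
    - [0,0,0]
    - [0,0,0]
    - [0,0,0]
    - [0,0,0]
    - [0,0,0]
    - [0,0,0]
    - [0,0,0]
    - [0,0,0]
    - [0,0,0]
    - [0,0,0]
  jaw: [1,1,1,1,1,1,1,1,1,1,1,1,1,1,1,1,1,1]

```text
time_s: 15.95
tool_pos: [0.5604, -0.0947, 0.1934]
tool_rot: [-180.0, -0.0, 86.9]
force: [-0.1, 1.3, 0.6]
grip_width: 0.0867
grasp_force: 0.4
```

```bash
python3 - <<'E'
from plan import *
plan()
E
```

```text
t 15.9 at [ 0.5604 -0.0947  0.1934] [-180.    -0.    86.9] w 0.0867 F [-0.1  1.3  0.6] jig [-0.0846  0.0693]
```

Now small steps, watching the force.

Request:
send_rows:
  xyz:
    - [-0.001,0,0]
    - [-0.001,0,0]
    - [-0.001,0,0]
  rotation:
    - [0,0,0.003]
    - [0,0,0.003]
    - [0,0,0]
  jaw: [1,1,1]

```text
time_s: 16.25
tool_pos: [0.5602, -0.0976, 0.1934]
tool_rot: [-180.0, -0.0, 86.5]
force: [-0.9, 1.5, 0.2]
grip_width: 0.0868
grasp_force: 0.3
```

Request:
send_rows:
  xyz:
    - [-0.001,0,0]
    - [-0.001,0,0]
  rotation:
    - [0,0,0]
    - [0,0,0]
  jaw: [1,1]

```text
time_s: 16.45
tool_pos: [0.5602, -0.0982, 0.1934]
tool_rot: [-180.0, -0.2, 86.6]
force: [-0.1, 7.6, 1.4]
grip_width: 0.087
grasp_force: 3.2
```

Request:
send_rows:
  xyz:
    - [-0.001,0,0]
    - [0,0,0]
  rotation:
    - [0,0,0]
    - [0,0,0]
  jaw: [1,1]

```text
time_s: 16.65
tool_pos: [0.5602, -0.0984, 0.1934]
tool_rot: [-180.0, -0.2, 86.6]
force: [-0.3, 6.2, 2.3]
grip_width: 0.0871
grasp_force: 3.3
```

Firm contact at TCP jig y ≈ 65.6 mm (expected 65.5), so two strips are tight. Next is strip B.

Request:
send_rows:
  xyz:
    - [0.01,0,0]
    - [0.015,0,0]
    - [0,0,-0.025]
    - [0,0,-0.03]
    - [0,0,-0.03]
    - [0,0,0]
    - [0,0,0]
    - [0,0,0]
    - [0,0,0]
    - [0,0,0]
    - [0,0,0]
    - [0,0,0]
    - [0,0,0]
    - [0,0,0]
    - [0,0,0]
    - [0,0,0]
    - [0,0,0]
    - [0,0,0]
    - [0,0,0]
  rotation:
    - [0,0,0]
    - [0,0,0]
    - [0,0,0]
    - [0,0,0]
    - [0,0,0]
    - [0,0,-0.1455]
    - [0,0,-0.1455]
    - [0,0,-0.1455]
    - [0,0,-0.1455]
    - [0,0,-0.1455]
    - [0,0,-0.1455]
    - [0,0,-0.1455]
    - [0,0,-0.1455]
    - [0,0,-0.1455]
    - [0,0,-0.1455]
    - [0,0,-0.1455]
    - [0,0,-0.1455]
    - [0,0,-0.1455]
    - [0,0,-0.1455]
  jaw: [1,1,1,1,1,0.5,0.5,0.5,0.5,0.5,0.5,0.5,0.5,0.5,0.5,0.5,0.5,0.5,0.5]

```text
time_s: 18.55
tool_pos: [0.5615, -0.0753, 0.2783]
tool_rot: [-180.0, -0.0, -156.4]
force: [-0.2, 0.1, 0.3]
grip_width: 0.0436
grasp_force: 0.0
```

```bash
python3 - <<'E'
from plan import *
plan((.501,.353,.278,203.2),(.501,.353,.188,203.2))
E
```

```text
t 18.6 at [ 0.5615 -0.0753  0.2783] [-180.    -0.  -156.4] w 0.0436 F [-0.2  0.1  0.3] jig [-0.0847  0.0888]
rotz 0.006 rows 1 shift [-1.131e-01  4.175e-01  3.000e-04]
rotz -0.0 rows 0 shift [-0.    0.    0.09]
```

Request:
send_rows:
  xyz:
    - [-0.01028,0.03795,0]
    - [-0.01028,0.03795,0]
    - [-0.01028,0.03795,0]
    - [-0.01028,0.03795,0]
    - [-0.01028,0.03795,0]
    - [-0.01028,0.03795,0]
    - [-0.01028,0.03795,0]
    - [-0.01028,0.03795,0]
    - [-0.01028,0.03795,0]
    - [-0.01028,0.03795,0]
    - [-0.01028,0.03795,0]
    - [0,0,0]
    - [0,0,0]
  rotation:
    - [0,0,0.006]
    - [0,0,0]
    - [0,0,0]
    - [0,0,0]
    - [0,0,0]
    - [0,0,0]
    - [0,0,0]
    - [0,0,0]
    - [0,0,0]
    - [0,0,0]
    - [0,0,0]
    - [0,0,0]
    - [0,0,0]
  jaw: [0.5,0.5,0.5,0.5,0.5,0.5,0.5,0.5,0.5,0.5,0.5,0.5,0.5]

```text
time_s: 19.85
tool_pos: [0.5023, 0.3543, 0.278]
tool_rot: [-180.0, -0.0, -157.0]
force: [0.7, -0.2, -1.4]
grip_width: 0.0434
grasp_force: 0.0
```

```bash
python3 - <<'E'
from plan import *
plan()
T=cam("top");k,a=wood(T,(312,165,80,90))
for r in a:
    P=onplane(T,cv2.boxPoints(r[2]),.023);d=max([P[1]-P[0],P[2]-P[1]],key=np.linalg.norm);c=onplane(T,[r[0]],.023)[0,:2]-C
    print(r[1],"jig",np.round([c@u,c@v],4),np.linalg.norm(d).round(3),np.degrees(np.arctan2(d[1],d[0])).round(1))
W=cam("wrist");a=cv2.resize(T["image"][150:280,170:410],None,fx=2.5,fy=2.5);b=cv2.resize(W["image"],(400,250));c=np.zeros((575,600,3),np.uint8);c[:325,:]=a;c[325:575,:400]=b;cv2.imwrite("pics/t3.png",c)
E
```

```text
t 19.9 at [0.5023 0.3543 0.278 ] [-180.   -0. -157.] w 0.0434 F [ 0.7 -0.2 -1.4] jig [-0.1698  0.5139]
823 jig [-0.0856  0.0265] 0.152 -3.4
```

View pics/t3.png

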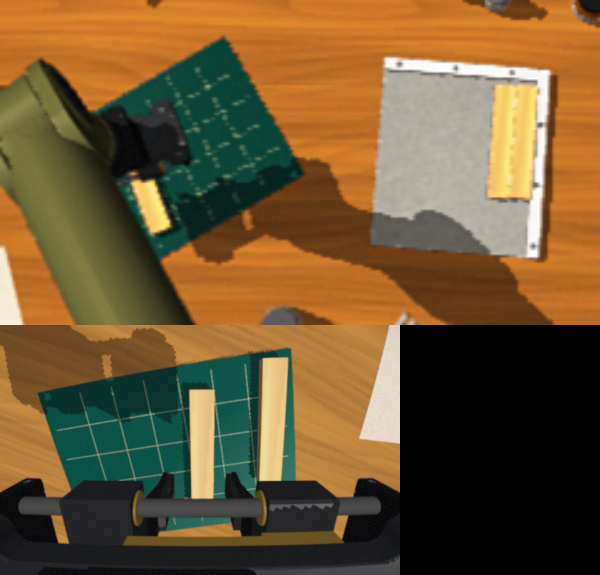

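The pair lies tight along the fence at (512,140), and strip B is centred between the pads (wrist (202,440)). Grip and lift.

Request:
send_rows:
  xyz:
    - [0,0,0.025]
    - [0,0,0.025]
    - [0,0,0.025]
    - [0,0,0.015]
    - [0,0,0]
    - [0,0,0]
    - [0,0,0]
    - [0,0,0]
    - [0,0,0]
    - [0,0,0]
    - [0,0,0]
    - [0,0,-0.01]
    - [0,0,-0.02]
    - [0,0,-0.03]
    - [0,0,-0.03]
    - [0,0,0]
    - [0,0,0]
    - [0,0,0]
    - [0,0,0]
  rotation:
    - [0,0,0]
    - [0,0,0]
    - [0,0,0]
    - [0,0,0]
    - [0,0,0]
    - [0,0,0]
    - [0,0,0]
    - [0,0,0]
    - [0,0,0]
    - [0,0,0]
    - [0,0,0]
    - [0,0,0]
    - [0,0,0]
    - [0,0,0]
    - [0,0,0]
    - [0,0,0.1155]
    - [0,0,0.1155]
    - [0,0,0.1155]
    - [0,0,0.1155]
  jaw: [0.5,0.5,0.5,0.5,0.5,0.1,0.1,0.1,0.1,0.1,0.1,0.1,0.1,0.1,0.1,0.1,0.1,0.1,0.1]

```text
time_s: 21.85
tool_pos: [0.5031, 0.3526, 0.2788]
tool_rot: [180.0, -0.0, 176.1]
force: [-0.7, 0.2, -0.1]
grip_width: 0.0277
grasp_force: 25.0
```

```bash
python3 - <<'E'
from plan import *
plan((*J(-.085,.096),.278,176.5),(*J(-.085,.096),.195,176.5))
E
```

```text
t 21.9 at [0.5031 0.3526 0.2788] [180.   -0.  176.1] w 0.0277 F [-0.7  0.2 -0.1] jig [-0.1689  0.5123]
rotz -0.007 rows 1 shift [-0.0841 -0.4163  0.0008]
rotz -0.0 rows 0 shift [0.    0.    0.083]
```

Request:
send_rows:
  xyz:
    - [-0.00765,-0.03785,0]
    - [-0.00765,-0.03785,0]
    - [-0.00765,-0.03785,0]
    - [-0.00765,-0.03785,0]
    - [-0.00765,-0.03785,0]
    - [-0.00765,-0.03785,0]
    - [-0.00765,-0.03785,0]
    - [-0.00765,-0.03785,0]
    - [-0.00765,-0.03785,0]
    - [-0.00765,-0.03785,0]
    - [-0.00765,-0.03785,0]
    - [0,0,0]
    - [0,0,0.025]
    - [0,0,0.025]
    - [0,0,0.02]
    - [0,0,0.0135]
    - [0,0,0]
    - [0,0,0]
  rotation:
    - [0,0,-0.005]
    - [0,0,0]
    - [0,0,0]
    - [0,0,0]
    - [0,0,0]
    - [0,0,0]
    - [0,0,0]
    - [0,0,0]
    - [0,0,0]
    - [0,0,0]
    - [0,0,0]
    - [0,0,0]
    - [0,0,0]
    - [0,0,0]
    - [0,0,0]
    - [0,0,0]
    - [0,0,0]
    - [0,0,0]
  jaw: [0.1,0.1,0.1,0.1,0.1,0.1,0.1,0.1,0.1,0.1,0.1,0.1,0.1,0.1,0.1,0.1,0.1,0.1]

```text
time_s: 23.65
tool_pos: [0.5631, -0.0675, 0.1951]
tool_rot: [180.0, 0.0, 176.7]
force: [-1.0, -0.7, -1.4]
grip_width: 0.0277
grasp_force: 25.0
```

```bash
python3 - <<'E'
from plan import *
p=env.get_obs()["tool_pos"]
plan((p[0],p[1],.278,176.5),(.437,.416,.278,205.6),(.437,.416,.188,205.6))
E
```

```text
t 23.6 at [ 0.5631 -0.0675  0.1951] [180.    0.  176.7] w 0.0277 F [-1.  -0.7 -1.4] jig [-0.0835  0.0966]
rotz 0.003 rows 1 shift [ 0.      0.     -0.0829]
rotz -0.508 rows 4 shift [-0.0952  0.4905 -0.    ]
rotz -0.0 rows 0 shift [-0.    0.    0.09]
```

Request:
send_rows:
  xyz:
    - [0,0,0]
    - [0,0,0]
    - [0,0,0]
    - [0,0,-0.01]
    - [0,0,-0.02]
    - [0,0,-0.025]
    - [0,0,-0.028]
    - [0,0,0]
    - [0,0,0]
    - [0,0,0]
    - [0,0,0]
    - [-0.00732,0.03773,0]
    - [-0.00732,0.03773,0]
    - [-0.00732,0.03773,0]
    - [-0.00732,0.03773,0]
    - [-0.00732,0.03773,0]
    - [-0.00732,0.03773,0]
    - [-0.00732,0.03773,0]
    - [-0.00732,0.03773,0]
    - [-0.00732,0.03773,0]
  rotation:
    - [0,0,0]
    - [0,0,0]
    - [0,0,0]
    - [0,0,0]
    - [0,0,0]
    - [0,0,0]
    - [0,0,0]
    - [0,0,-0.1263]
    - [0,0,-0.1263]
    - [0,0,-0.1263]
    - [0,0,-0.1263]
    - [0,0,0]
    - [0,0,0]
    - [0,0,0]
    - [0,0,0]
    - [0,0,0]
    - [0,0,0]
    - [0,0,0]
    - [0,0,0]
    - [0,0,0]
  jaw: [0.42,0.42,0.42,0.42,0.42,0.42,0.42,0.5,0.5,0.5,0.5,0.5,0.5,0.5,0.5,0.5,0.5,0.5,0.5,0.5]

```text
time_s: 25.65
tool_pos: [0.4751, 0.2681, 0.2791]
tool_rot: [-180.0, 0.1, -154.4]
force: [0.0, -0.1, -0.1]
grip_width: 0.0437
grasp_force: 0.0
```

```bash
python3 - <<'E'
from plan import *
plan((.437,.416,.278,205.6),(.437,.416,.188,205.6))
E
```

```text
t 25.6 at [0.4751 0.2681 0.2791] [-1.800e+02  1.000e-01 -1.544e+02] w 0.0437 F [ 0.  -0.1 -0.1] jig [-0.1917  0.4263]
rotz -0.0 rows 1 shift [-0.0295  0.1498  0.0011]
rotz -0.0 rows 0 shift [-0.    0.    0.09]
```

Request:
send_rows:
  xyz:
    - [-0.00732,0.03773,0]
    - [-0.00732,0.03773,0]
    - [-0.00732,0.03773,0]
    - [-0.00732,0.0375,0]
    - [0,0,0]
    - [0,0,0.02]
    - [0,0,0.02]
    - [0,0,0]
  rotation:
    - [0,0,0]
    - [0,0,0]
    - [0,0,0]
    - [0,0,0]
    - [0,0,0]
    - [0,0,0]
    - [0,0,0]
    - [0,0,0]
  jaw: [0.5,0.5,0.5,0.5,0.5,0.5,0.5,0.5]

```text
time_s: 26.45
tool_pos: [0.4362, 0.4139, 0.2358]
tool_rot: [-179.9, -0.3, -154.4]
force: [0.2, -0.7, -0.5]
grip_width: 0.0437
grasp_force: 0.0
```

```bash
python3 - <<'E'
from plan import *
plan((.437,.416,.188,205.6))
W=cam("wrist");k,a=wood(W,(150,60,340,220))
for r in a:
    if r[1]>1000:
        P=onplane(W,cv2.boxPoints(r[2]),.018);d=max([P[1]-P[0],P[2]-P[1]],key=np.linalg.norm);c=P.mean(0)
        print(r[1],c.round(4),np.linalg.norm(d).round(3),np.degrees(np.arctan2(d[1],d[0])).round(1))
        a=np.radians(25.6);e=c[:2]-env.get_obs()["tool_pos"][:2];print("lateral off",-np.sin(a)*e[0]+np.cos(a)*e[1])
E
```

```text
t 26.4 at [0.4362 0.4139 0.2358] [-179.9   -0.3 -154.4] w 0.0437 F [ 0.2 -0.7 -0.5] jig [-0.2394  0.5694]
rotz -0.0 rows 1 shift [-0.0016  0.0016  0.0478]
24449 [0.3798 0.4473 0.018 ] 0.136 33.5
lateral off 0.05425866391390139
6853 [0.4157 0.4081 0.018 ] 0.107 27.0
lateral off 0.003487844207401761
```

Request:
send_rows:
  xyz:
    - [0,0.002,0.01]
    - [0,0,0.015]
    - [0,0,0.013]
    - [0,0,0.01]
    - [0,0,0]
    - [0,0,0]
    - [0,0,0]
    - [0,0,0]
    - [0,0,0]
    - [0,0,0]
    - [0,0,0]
    - [0,0,-0.01]
    - [0,0,-0.02]
    - [0,0,-0.03]
    - [0,0,-0.03]
    - [0,0,0]
    - [0,0,0]
    - [0,0,0]
    - [0,0,0]
  rotation:
    - [0,0,0]
    - [0,0,0]
    - [0,0,0]
    - [0,0,0]
    - [0,0,0]
    - [0,0,0]
    - [0,0,0]
    - [0,0,0]
    - [0,0,0]
    - [0,0,0]
    - [0,0,0]
    - [0,0,0]
    - [0,0,0]
    - [0,0,0]
    - [0,0,0]
    - [0,0,0.127]
    - [0,0,0.127]
    - [0,0,0.127]
    - [0,0,0.127]
  jaw: [0.5,0.5,0.5,0.5,0.5,0.1,0.1,0.1,0.1,0.1,0.1,0.1,0.1,0.1,0.1,0.1,0.1,0.1,0.1]

```text
time_s: 28.4
tool_pos: [0.4358, 0.417, 0.2805]
tool_rot: [180.0, -0.0, 176.2]
force: [0.9, -0.5, 0.2]
grip_width: 0.0277
grasp_force: 25.0
```

```bash
python3 - <<'E'
from plan import *
plan((*J(-.085,.152),.278,176.5),(*J(-.085,.152),.195,176.5))
E
```

```text
t 28.4 at [0.4358 0.417  0.2805] [180.   -0.  176.2] w 0.0277 F [ 0.9 -0.5  0.2] jig [-0.24    0.5725]
rotz -0.005 rows 1 shift [-0.1552 -0.4204  0.0025]
rotz -0.0 rows 0 shift [0.    0.    0.083]
```

Request:
send_rows:
  xyz:
    - [-0.01293,-0.03503,0]
    - [-0.01293,-0.03503,0]
    - [-0.01293,-0.03503,0]
    - [-0.01293,-0.03503,0]
    - [-0.01293,-0.03503,0]
    - [-0.01293,-0.03503,0]
    - [-0.01293,-0.03503,0]
    - [-0.01293,-0.03503,0]
    - [-0.01293,-0.03503,0]
    - [-0.01293,-0.03503,0]
    - [-0.01293,-0.03503,0]
    - [-0.01293,-0.03503,0]
    - [0,0,0]
    - [0,0,0.025]
    - [0,0,0.025]
    - [0,0,0.02]
    - [0,0,0.0142]
    - [0,0,0]
  rotation:
    - [0,0,-0.004]
    - [0,0,0]
    - [0,0,0]
    - [0,0,0]
    - [0,0,0]
    - [0,0,0]
    - [0,0,0]
    - [0,0,0]
    - [0,0,0]
    - [0,0,0]
    - [0,0,0]
    - [0,0,0]
    - [0,0,0]
    - [0,0,0]
    - [0,0,0]
    - [0,0,0]
    - [0,0,0]
    - [0,0,0]
  jaw: [0.1,0.1,0.1,0.1,0.1,0.1,0.1,0.1,0.1,0.1,0.1,0.1,0.1,0.1,0.1,0.1,0.1,0.1]

```text
time_s: 30.2
tool_pos: [0.5665, -0.0108, 0.195]
tool_rot: [180.0, -0.1, 176.8]
force: [0.0, -0.3, -0.0]
grip_width: 0.0277
grasp_force: 25.0
```

```bash
python3 - <<'E'
from plan import *
plan()
E
```

```text
t 30.2 at [ 0.5665 -0.0108  0.195 ] [ 1.800e+02 -1.000e-01  1.768e+02] w 0.0277 F [ 0.  -0.3 -0. ] jig [-0.0835  0.1534]
```

Request:
send_rows:
  xyz:
    - [0,0,0]
    - [0,0,0]
    - [0,0,0]
    - [0,0,-0.01]
    - [0,0,-0.02]
    - [0,0,-0.025]
    - [0,0,-0.025]
    - [0,0,0]
    - [0,0,0]
    - [0,0,0]
    - [0,0,0]
    - [0,0,0]
    - [0,0,0]
    - [0,0,0]
    - [0,0,0]
    - [0,0,0]
    - [0,0,0]
    - [0,0,0]
  rotation:
    - [0,0,0]
    - [0,0,0]
    - [0,0,0]
    - [0,0,0]
    - [0,0,0]
    - [0,0,0]
    - [0,0,0]
    - [0,0,0.1432]
    - [0,0,0.1432]
    - [0,0,0.1432]
    - [0,0,0.1432]
    - [0,0,0.1432]
    - [0,0,0.1432]
    - [0,0,0.1432]
    - [0,0,0.1432]
    - [0,0,0.1432]
    - [0,0,0.1432]
    - [0,0,0.1432]
  jaw: [0.42,0.42,0.42,0.42,0.42,0.42,0.42,1,1,1,1,1,1,1,1,1,1,1]

```text
time_s: 32.0
tool_pos: [0.5669, -0.0115, 0.2768]
tool_rot: [179.9, -0.0, 86.1]
force: [0.2, -0.5, 0.1]
grip_width: 0.0869
grasp_force: 0.0
```

```bash
python3 - <<'E'
from plan import *
plan((*J(-.084,.205),.275,86.5),(*J(-.084,.205),.194,86.5),(*J(-.084,.13),.194,86.5))
E
```

```text
t 32.0 at [ 0.5669 -0.0115  0.2768] [179.9  -0.   86.1] w 0.0869 F [ 0.2 -0.5  0.1] jig [-0.0832  0.1528]
rotz -0.006 rows 1 shift [ 0.0522 -0.0009  0.0018]
rotz -0.0 rows 0 shift [0.    0.    0.081]
rotz -0.0 rows 0 shift [-0.075  0.    -0.   ]
```

Request:
send_rows:
  xyz:
    - [0.026,-0.0005,0]
    - [0.026,-0.0004,0]
    - [0,0,0.025]
    - [0,0,0.025]
    - [0,0,0.02]
    - [0,0,0.0125]
    - [0,0,0]
    - [-0.009,0,0]
    - [-0.009,0,0]
    - [-0.009,0,0]
    - [-0.009,0,0]
    - [-0.009,0,0]
    - [-0.009,0,0]
    - [-0.009,0,0]
    - [-0.009,0,0]
    - [-0.003,0,0]
    - [-0.003,0,0]
    - [-0.003,0,0]
  rotation:
    - [0,0,-0.001]
    - [0,0,0]
    - [0,0,0]
    - [0,0,0]
    - [0,0,0]
    - [0,0,0]
    - [0,0,0]
    - [0,0,0]
    - [0,0,0]
    - [0,0,0]
    - [0,0,0]
    - [0,0,0]
    - [0,0,0]
    - [0,0,0]
    - [0,0,0]
    - [0,0,0]
    - [0,0,0]
    - [0,0,0]
  jaw: [1,1,1,1,1,1,1,1,1,1,1,1,1,1,1,1,1,1]

```text
time_s: 33.8
tool_pos: [0.5642, -0.0401, 0.1932]
tool_rot: [180.0, -0.0, 86.6]
force: [-0.2, 0.6, -0.3]
grip_width: 0.0871
grasp_force: 0.4
```

Request:
send_rows:
  xyz:
    - [-0.0005,0,0]
    - [-0.001,0,0]
  rotation:
    - [0,0,0]
    - [0,0,0]
  jaw: [1,1]

```text
time_s: 34.0
tool_pos: [0.5641, -0.0415, 0.1932]
tool_rot: [-180.0, -0.0, 86.6]
force: [-0.3, 1.1, 0.6]
grip_width: 0.0871
grasp_force: 0.3
```

Request:
send_rows:
  xyz:
    - [-0.001,0,0]
    - [0,0,0]
  rotation:
    - [0,0,0]
    - [0,0,0]
  jaw: [1,1]

```text
time_s: 34.2
tool_pos: [0.5641, -0.042, 0.1932]
tool_rot: [-180.0, -0.1, 86.6]
force: [1.1, 3.3, -0.2]
grip_width: 0.0875
grasp_force: 1.4
```

```bash
python3 - <<'E'
from plan import *
plan()
E
```

```text
t 34.2 at [ 0.5641 -0.042   0.1932] [-1.80e+02 -1.00e-01  8.66e+01] w 0.0875 F [ 1.1  3.3 -0.2] jig [-0.0841  0.1221]
```

Request:
send_rows:
  xyz:
    - [-0.001,0,0]
    - [0,0,0]
    - [0.01,0,0]
    - [0.015,0,0]
    - [0,0,-0.025]
    - [0,0,-0.03]
    - [0,0,-0.03]
    - [0,0,0]
    - [0,0,0]
    - [0,0,0]
    - [0,0,0]
    - [0,0,0]
    - [0,0,0]
    - [0,0,0]
    - [0,0,0]
    - [0,0,0]
    - [0,0,0]
    - [0,0,0]
  rotation:
    - [0,0,0]
    - [0,0,0]
    - [0,0,0]
    - [0,0,0]
    - [0,0,0]
    - [0,0,0]
    - [0,0,0]
    - [0,0,-0.1427]
    - [0,0,-0.1427]
    - [0,0,-0.1427]
    - [0,0,-0.1427]
    - [0,0,-0.1427]
    - [0,0,-0.1427]
    - [0,0,-0.1427]
    - [0,0,-0.1427]
    - [0,0,-0.1427]
    - [0,0,-0.1427]
    - [0,0,-0.1427]
  jaw: [1,1,1,1,1,1,1,0.471,0.471,0.471,0.471,0.471,0.471,0.471,0.471,0.471,0.471,0.471]

```text
time_s: 36.0
tool_pos: [0.5654, -0.0181, 0.2781]
tool_rot: [-180.0, -0.0, 176.9]
force: [1.2, -1.5, 0.1]
grip_width: 0.0409
grasp_force: 0.0
```

```bash
python3 - <<'E'
from plan import *
plan((*J(-.185,.042),.278,176.5),(*J(-.185,.042),.194,176.5))
E
```

```text
t 36.0 at [ 0.5654 -0.0181  0.2781] [-180.    -0.   176.9] w 0.0409 F [ 1.2 -1.5  0.1] jig [-0.0842  0.146 ]
rotz 0.006 rows 1 shift [ 1.008e-01 -1.041e-01  1.000e-04]
rotz -0.0 rows 0 shift [0.    0.    0.084]
```

Request:
send_rows:
  xyz:
    - [0.0252,-0.026,0]
    - [0.0252,-0.026,0]
    - [0.0252,-0.026,0]
    - [0.0252,-0.026,0]
    - [0,0,0]
    - [0,0,0.025]
    - [0,0,0.025]
    - [0,0,0.02]
    - [0,0,0.0145]
    - [0,0,0]
    - [-0.005,0,0]
    - [-0.005,0,0]
    - [-0.004,0,0]
    - [-0.003,0,0]
    - [-0.002,0,0]
    - [-0.002,0,0]
    - [-0.001,0,0]
    - [-0.001,0,0]
  rotation:
    - [0,0,0.006]
    - [0,0,0]
    - [0,0,0]
    - [0,0,0]
    - [0,0,0]
    - [0,0,0]
    - [0,0,0]
    - [0,0,0]
    - [0,0,0]
    - [0,0,0]
    - [0,0,0]
    - [0,0,0]
    - [0,0,0]
    - [0,0,0]
    - [0,0,0]
    - [0,0,0]
    - [0,0,0]
    - [0,0,0]
  jaw: [0.471,0.471,0.471,0.471,0.471,0.471,0.471,0.471,0.471,0.471,0.471,0.471,0.471,0.471,0.471,0.471,0.471,0.471]

```text
time_s: 37.8
tool_pos: [0.4809, -0.1175, 0.1937]
tool_rot: [180.0, -0.0, 176.1]
force: [-0.9, 1.0, 0.8]
grip_width: 0.0409
grasp_force: 0.8
```

Request:
send_rows:
  xyz:
    - [-0.001,0,0]
    - [-0.001,0,0]
  rotation:
    - [0,0,0]
    - [0,0,0]
  jaw: [0.471,0.471]

```text
time_s: 38.0
tool_pos: [0.4827, -0.1177, 0.1936]
tool_rot: [180.0, -0.1, 176.1]
force: [-3.8, 0.9, 4.3]
grip_width: 0.0406
grasp_force: 2.0
```

```bash
python3 - <<'E'
from plan import *
plan()
E
```

```text
t 38.0 at [ 0.4827 -0.1177  0.1936] [ 1.800e+02 -1.000e-01  1.761e+02] w 0.0406 F [-3.8  0.9  4.3] jig [-0.1608  0.0417]
```

Request:
send_rows:
  xyz:
    - [-0.001,0,0]
    - [-0.001,0,0]
    - [0,0,0]
  rotation:
    - [0,0,-0.006]
    - [0,0,0]
    - [0,0,0]
  jaw: [0.471,0.471,0.471]

```text
time_s: 38.3
tool_pos: [0.4835, -0.1179, 0.1933]
tool_rot: [180.0, -0.3, 176.5]
force: [-7.3, 0.3, 6.4]
grip_width: 0.0411
grasp_force: 3.7
```

```bash
python3 - <<'E'
from plan import *
plan()
E
```

```text
t 38.3 at [ 0.4835 -0.1179  0.1933] [180.   -0.3 176.5] w 0.0411 F [-7.3  0.3  6.4] jig [-0.1599  0.0415]
```

Request:
send_rows:
  xyz:
    - [0.01,0,0]
    - [0.01,0,0]
    - [0,0.0145,0]
    - [0,0.0145,0]
    - [0,0,0]
    - [-0.005,0,0]
    - [-0.004,0,0]
    - [-0.003,0,0]
    - [-0.003,0,0]
    - [-0.002,0,0]
    - [-0.001,0,0]
  rotation:
    - [0,0,0]
    - [0,0,0]
    - [0,0,0]
    - [0,0,0]
    - [0,0,0]
    - [0,0,0]
    - [0,0,0]
    - [0,0,0]
    - [0,0,0]
    - [0,0,0]
    - [0,0,0]
  jaw: [0.471,0.471,0.471,0.471,0.471,0.471,0.471,0.471,0.471,0.471,0.471]

```text
time_s: 39.4
tool_pos: [0.4846, -0.0891, 0.1936]
tool_rot: [-180.0, -0.1, 176.5]
force: [-3.4, -0.6, 3.4]
grip_width: 0.0412
grasp_force: 1.7
```

Request:
send_rows:
  xyz:
    - [-0.001,0,0]
    - [-0.001,0,0]
    - [0,0,0]
  rotation:
    - [0,0,0]
    - [0,0,0]
    - [0,0,0]
  jaw: [0.471,0.471,0.471]

```text
time_s: 39.7
tool_pos: [0.4853, -0.0891, 0.1933]
tool_rot: [180.0, -0.3, 176.5]
force: [-7.1, 0.2, 5.8]
grip_width: 0.0406
grasp_force: 3.4
```

```bash
python3 - <<'E'
from plan import *
plan()
E
```

```text
t 39.7 at [ 0.4853 -0.0891  0.1933] [180.   -0.3 176.5] w 0.0406 F [-7.1  0.2  5.8] jig [-0.1599  0.0703]
```

Request:
send_rows:
  xyz:
    - [0.01,0,0]
    - [0.01,0,0]
    - [0,0,-0.03]
    - [0,0,-0.045]
    - [0,0,-0.045]
    - [0,0,-0.045]
    - [0,0,-0.045]
    - [0,0,0]
    - [0,0,0]
    - [0,0,0]
    - [0,0,0]
    - [0,0,0]
    - [0,0,0]
    - [0,0,0]
    - [0,0,0]
    - [0,0,0]
    - [0,0,0]
  rotation:
    - [0,0,0]
    - [0,0,0]
    - [0,0,0]
    - [0,0,0]
    - [0,0,0]
    - [0,0,0]
    - [0,0,0]
    - [0,0,0.15]
    - [0,0,0.15]
    - [0,0,0.15]
    - [0,0,0.15]
    - [0,0,0.15]
    - [0,0,0.15]
    - [0,0,0.15]
    - [0,0,0.15]
    - [0,0,0.15]
    - [0,0,0.15]
  jaw: [0.471,0.471,0.471,0.471,0,0,0,0,0,0,0,0,0,0,0,0,0]

```text
time_s: 41.4
tool_pos: [0.4663, -0.0876, 0.4037]
tool_rot: [179.9, -0.0, 90.2]
force: [-0.3, 0.3, -0.9]
grip_width: 0.0005
grasp_force: 0.0
```

```bash
python3 - <<'E'
from plan import *
y=env.get_obs()["tool_rot"][2]
plan((.5713,-.3236,.4,y),(.5713,-.3236,.35,y))
E
```

```text
t 41.4 at [ 0.4663 -0.0876  0.4037] [179.9  -0.   90.2] w 0.0005 F [-0.3  0.3 -0.9] jig [-0.1789  0.0707]
rotz -0.0 rows 0 shift [-0.2364  0.1042  0.0037]
rotz -0.0 rows 0 shift [0.   0.   0.05]
```

Request:
send_rows:
  xyz:
    - [-0.0338,0.0149,0]
    - [-0.0338,0.0149,0]
    - [-0.0338,0.0149,0]
    - [-0.0338,0.0149,0]
    - [-0.0338,0.0149,0]
    - [-0.0338,0.0149,0]
    - [-0.0336,0.0148,0]
    - [0,0,0]
    - [0,0,0]
  rotation:
    - [0,0,0]
    - [0,0,0]
    - [0,0,0]
    - [0,0,0]
    - [0,0,0]
    - [0,0,0]
    - [0,0,0]
    - [0,0,0]
    - [0,0,0]
  jaw: [0,0,0,0,0,0,0,0,0]

```text
time_s: 42.3
tool_pos: [0.5728, -0.3236, 0.4031]
tool_rot: [-180.0, -0.0, 90.4]
force: [0.9, 1.9, 0.1]
grip_width: 0.0006
grasp_force: 0.0
```

```bash
python3 - <<'E'
from plan import *
plan((.5713,-.3236,.345,90))
T=cam("top");S=cam("scene");k,a=wood(T,(312,165,80,90))
for r in a:
    P=onplane(T,cv2.boxPoints(r[2]),.023);d=max([P[1]-P[0],P[2]-P[1]],key=np.linalg.norm);c=onplane(T,[r[0]],.023)[0,:2]-C
    print(r[1],"jig",np.round([c@u,c@v],4))
a=cv2.resize(T["image"][165:275,310:450],None,fx=4,fy=4,interpolation=cv2.INTER_CUBIC)
b=cv2.resize(S["image"][210:330,175:385],None,fx=2.6,fy=2.6,interpolation=cv2.INTER_CUBIC)[:150]
b=cv2.resize(S["image"][195:345,180:390],(224,160),interpolation=cv2.INTER_CUBIC)
cv2.imwrite("pics/t4.png",a)
b=cv2.resize(S["image"][200:345,175:385],None,fx=3.5,fy=3.5,interpolation=cv2.INTER_CUBIC);cv2.imwrite("pics/s4.png",b)
E
```

```text
t 42.3 at [ 0.5728 -0.3236  0.4031] [-180.    -0.    90.4] w 0.0006 F [0.9 1.9 0.1] jig [-0.0583 -0.1584]
rotz 0.008 rows 1 shift [ 0.     -0.0015  0.0581]
1580 jig [-0.0759  0.0544]
```

View pics/t4.png

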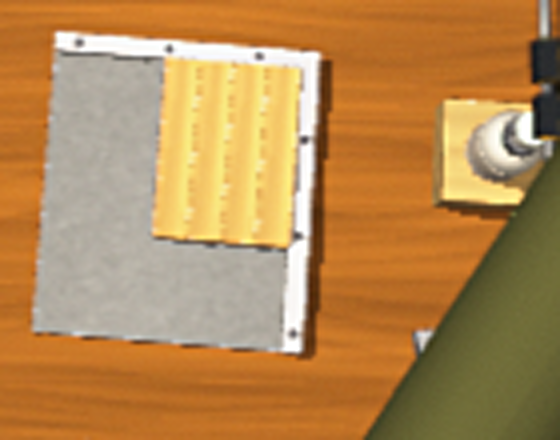

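View pics/s4.png

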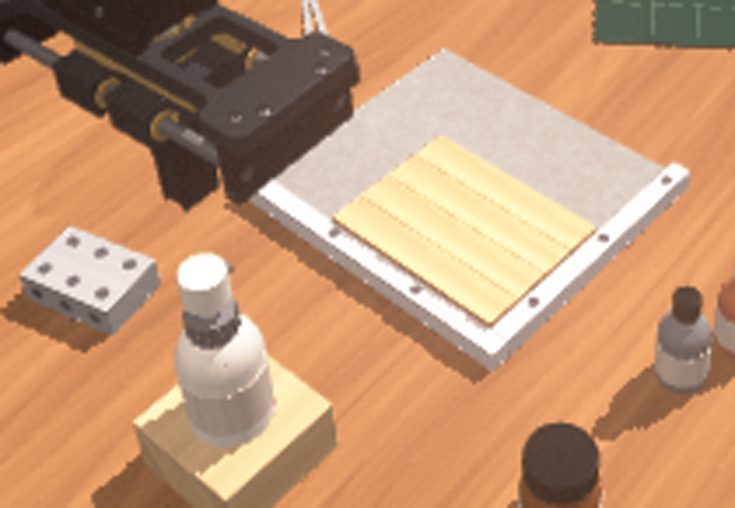

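All four strips are tight and home (t4 block of strips spans (155,55)–(300,245), closed rows; none left on the mat side). Checking the finger-to-pump alignment numerically.

```bash
python3 - <<'E'
from h import *
S=cam("scene");T=cam("top")
for X in([.5728,-.3236,.221],[.5713,-.3236,.163]):
    print("s4",((proj(S,X)[0]-[175,200]+.5)*3.5-.5).round(),"t4",((proj(T,X)[0]-[310,165]+.5)*4-.5).round())
E
```

```text
s4 [187. 196.] t4 [553. 111.]
s4 [203. 273.] t4 [531. 126.]
```

Request:
send_rows:
  xyz:
    - [0,-0.0015,0.02]
    - [0,0,0.02]
    - [0,0,0.01]
    - [0,0,0.005]
    - [0,0,0.003]
    - [0,0,0.002]
    - [0,0,0.002]
    - [0,0,0.002]
  rotation:
    - [0,0,0]
    - [0,0,0]
    - [0,0,0]
    - [0,0,0]
    - [0,0,0]
    - [0,0,0]
    - [0,0,0]
    - [0,0,0]
  jaw: [0,0,0,0,0,0,0,0]

```text
time_s: 43.3
tool_pos: [0.5719, -0.3229, 0.3407]
tool_rot: [179.9, -0.0, 90.6]
force: [-1.8, 1.8, 4.2]
grip_width: 0.0003
grasp_force: 2.3
```

Request:
send_rows:
  xyz:
    - [0,0,0.001]
    - [0,0,0.001]
    - [0,0,0.001]
    - [0,0,0]
  rotation:
    - [0,0,0]
    - [0,0,0]
    - [0,0,0]
    - [0,0,0]
  jaw: [0,0,0,0]

```text
time_s: 43.7
tool_pos: [0.5719, -0.3229, 0.3378]
tool_rot: [179.9, -0.0, 90.6]
force: [-1.5, 3.4, 6.4]
grip_width: 0.0003
grasp_force: 3.2
```

Request:
send_rows:
  xyz:
    - [0,0,0.001]
    - [0,0,0.001]
    - [0,0,0.001]
    - [0,0,0]
    - [0,0,0]
  rotation:
    - [0,0,0]
    - [0,0,0]
    - [0,0,0]
    - [0,0,0]
    - [0,0,0]
  jaw: [0,0,0,0,0]

```text
time_s: 44.2
tool_pos: [0.5717, -0.323, 0.3375]
tool_rot: [179.9, -0.1, 90.6]
force: [-6.5, 6.1, 17.3]
grip_width: 0.0006
grasp_force: 9.0
```

Bottomed: the force jumped to 17 N with no further travel. Releasing, then locating the block.

Request:
send_rows:
  xyz:
    - [0,0,-0.01]
    - [0,0,-0.02]
    - [0,0,-0.03]
    - [0,0,-0.03]
    - [0,0,0]
    - [0,0,0]
  rotation:
    - [0,0,0]
    - [0,0,0]
    - [0,0,0]
    - [0,0,0]
    - [0,0,0]
    - [0,0,0]
  jaw: [0,0,0.5,0.9,0.9,0.9]

```text
time_s: 44.8
tool_pos: [0.5718, -0.3236, 0.4242]
tool_rot: [179.9, 0.1, 90.5]
force: [0.3, 0.5, -1.1]
grip_width: 0.0247
grasp_force: 0.0
```

```bash
python3 - <<'E'
from plan import *
T=cam("top");S=cam("scene")
g=lambda p:(np.array(p)+.5)/3.5-.5+[175,200]
# s4 top-face corners of the block
P=onplane(S,[g(p) for p in((68,227),(158,263),(112,306),(22,272))],.025);print(P.round(4),P.mean(0),np.linalg.norm(np.diff(P[:,:2],axis=0),axis=1))
c=P.mean(0);d=P[1]-P[0];print(np.degrees(np.arctan2(d[1],d[0])))
Q=onplane(T,[[413.5,247.5],[430,245.3]],.025);print(Q)
plan((c[0],c[1],.43,90))
E
```

```text
[[ 0.3498 -0.2781  0.025 ]
 [ 0.4275 -0.2627  0.025 ]
 [ 0.4325 -0.306   0.025 ]
 [ 0.3591 -0.3233  0.025 ]] [ 0.3922153  -0.29250249  0.025     ] [0.0792734  0.04358768 0.0754351 ]
11.189857821507372
[[ 0.42369597 -0.26410281  0.025     ]
 [ 0.43181403 -0.31802307  0.025     ]]
t 44.9 at [ 0.5716 -0.323   0.4224] [-179.9   -0.    90.5] w 0.0329 F [0.3 0.1 0.3] jig [-0.0596 -0.1579]
rotz 0.009 rows 1 shift [ 0.0305 -0.1793 -0.0076]
```

Request:
send_rows:
  xyz:
    - [0,0,0]
    - [0,0,0]
    - [0,0,0]
    - [0,0,0]
    - [0,0,0]
    - [0,0,0]
    - [0,0,0]
    - [0,0,0]
    - [0,0,0]
    - [0,0,0]
    - [-0.0343,-0.0122,0]
    - [-0.0343,-0.0122,0]
    - [-0.0343,-0.0122,0]
    - [-0.0343,-0.0122,0]
    - [-0.0343,-0.0122,0]
    - [0,0,0.04]
    - [0,0,0.04]
    - [0,0,0.04]
    - [0,0,0]
    - [0,0,0]
  rotation:
    - [0,0,0.1396]
    - [0,0,0.1396]
    - [0,0,0.1396]
    - [0,0,0.1396]
    - [0,0,0.1396]
    - [0,0,0.1396]
    - [0,0,0.1396]
    - [0,0,0.1396]
    - [0,0,0.1396]
    - [0,0,0.1396]
    - [0,0,0]
    - [0,0,0]
    - [0,0,0]
    - [0,0,0]
    - [0,0,0]
    - [0,0,0]
    - [0,0,0]
    - [0,0,0]
    - [0,0,0]
    - [0,0,0]
  jaw: [0.9,0.9,0.9,0.9,0.9,0.9,0.9,0.9,0.9,0.9,0.9,0.9,0.9,0.9,0.9,0.9,0.9,0.9,0.9,0.9]

```text
time_s: 46.9
tool_pos: [0.3917, -0.2944, 0.3035]
tool_rot: [-180.0, 0.1, 10.5]
force: [-0.1, -0.5, 1.0]
grip_width: 0.0779
grasp_force: 0.0
```

```bash
python3 - <<'E'
from plan import *
plan()
W=cam("wrist");cv2.imwrite("pics/w5.png",W["image"])
k,a=wood(cam("top"),(312,165,80,90))
E
```

```text
t 46.9 at [ 0.3917 -0.2944  0.3035] [-1.80e+02  1.00e-01  1.05e+01] w 0.0779 F [-0.1 -0.5  1. ] jig [-0.2408 -0.1403]
```

View pics/w5.png

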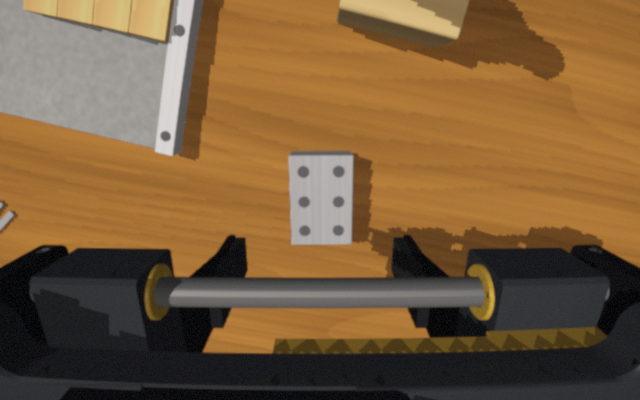

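Block top face corners are (290,155), (352,155), (353,244) and (291,245).

```bash
python3 - <<'E'
from plan import *
W=cam("wrist")
P=onplane(W,[(290,155),(352,155),(353,244.5),(291,244.5)],.025);c=P.mean(0);d=(P[0]+P[1]-P[2]-P[3])/2
print(P.round(4),c,np.linalg.norm(d),np.linalg.norm(P[1]-P[0]),np.degrees(np.arctan2(d[1],d[0])))
y=np.degrees(np.arctan2(d[1],d[0]))
plan((c[0],c[1],.29,y),(c[0],c[1],.190,y))
E
```

```text
[[ 0.4252 -0.2663  0.025 ]
 [ 0.4341 -0.3144  0.025 ]
 [ 0.3592 -0.3314  0.025 ]
 [ 0.3496 -0.2793  0.025 ]] [ 0.39199779 -0.29785756  0.025     ] 0.07672954777409227 0.04891274463394776 11.271721738860258
t 47.0 at [ 0.3928 -0.2951  0.3056] [ 1.799e+02 -1.000e-01  1.060e+01] w 0.0783 F [ 0.4 -0.1 -0.1] jig [-0.2397 -0.1409]
rotz -0.012 rows 1 shift [-0.0013  0.0025  0.0156]
rotz -0.0 rows 0 shift [0.  0.  0.1]
```

Request:
send_rows:
  xyz:
    - [-0.001,0.0025,0]
    - [0,0,0.03]
    - [0,0,0.03]
    - [0,0,0.03]
    - [0,0,0.016]
    - [0,0,0.008]
    - [0,0,0]
    - [0,0,0]
    - [0,0,0]
    - [0,0,0]
    - [0,0,0]
    - [0,0,0]
    - [0,0,0]
  rotation:
    - [0,0,-0.01]
    - [0,0,0]
    - [0,0,0]
    - [0,0,0]
    - [0,0,0]
    - [0,0,0]
    - [0,0,0]
    - [0,0,0]
    - [0,0,0]
    - [0,0,0]
    - [0,0,0]
    - [0,0,0]
    - [0,0,0]
  jaw: [0.9,0.9,0.9,0.9,0.9,0.9,0.9,0.4,0.4,0.4,0.4,0.4,0.4]
  newtons: 45

```text
time_s: 48.35
tool_pos: [0.3917, -0.2966, 0.1902]
tool_rot: [-179.9, -0.0, 11.1]
force: [-1.5, 2.6, 5.7]
grip_width: 0.0509
grasp_force: 45.0
```

Request:
send_rows:
  xyz:
    - [0,0,0]
    - [0,0,-0.01]
    - [0,0,-0.02]
    - [0,0,-0.03]
    - [0,0,-0.03]
    - [0,0,0]
  rotation:
    - [0,0,0]
    - [0,0,0]
    - [0,0,0]
    - [0,0,0]
    - [0,0,0]
    - [0,0,0]
  jaw: [0.4,0.4,0.4,0.4,0.4,0.4]

```text
time_s: 48.95
tool_pos: [0.3922, -0.2985, 0.283]
tool_rot: [179.8, -0.4, 11.1]
force: [1.7, 0.1, -5.2]
grip_width: 0.0506
grasp_force: 45.0
```

```bash
python3 - <<'E'
from plan import *
z=env.get_obs()["tool_pos"][2]
plan((*J(-.075,.056),z,-3.5))
k,a=wood(cam("top"),(312,165,80,90))
T=cam("top");k,a=wood(T,(312,165,80,90))
for r in a:c=onplane(T,[r[0]],.023)[0,:2]-C;print(r[1],"jig",np.round([c@u,c@v],4))
E
```

```text
t 49.0 at [ 0.3922 -0.2985  0.283 ] [179.8  -0.4  11.1] w 0.0506 F [ 1.7  0.1 -5.2] jig [-0.24   -0.1444]
rotz 0.255 rows 2 shift [ 0.165  -0.2004 -0.    ]
1580 jig [-0.0759  0.0544]
```

Request:
send_rows:
  xyz:
    - [0,0,0]
    - [0,0,0]
    - [0.0165,-0.02,0]
    - [0.0165,-0.02,0]
    - [0.0165,-0.02,0]
    - [0.0165,-0.02,0]
    - [0.0165,-0.02,0]
    - [0.0165,-0.02,0]
    - [0.0165,-0.02,0]
    - [0.0165,-0.02,0]
    - [0.0165,-0.02,0]
    - [0.0165,-0.02,0]
    - [0,0,0]
    - [0,0,0]
  rotation:
    - [0,0,0.1275]
    - [0,0,0.1275]
    - [0,0,0]
    - [0,0,0]
    - [0,0,0]
    - [0,0,0]
    - [0,0,0]
    - [0,0,0]
    - [0,0,0]
    - [0,0,0]
    - [0,0,0]
    - [0,0,0]
    - [0,0,0]
    - [0,0,0]
  jaw: [0.4,0.4,0.4,0.4,0.4,0.4,0.4,0.4,0.4,0.4,0.4,0.4,0.4,0.4]

```text
time_s: 50.45
tool_pos: [0.5682, -0.1064, 0.2779]
tool_rot: [179.9, 0.2, -3.4]
force: [0.2, -0.5, -6.6]
grip_width: 0.0509
grasp_force: 45.0
```

```bash
python3 - <<'E'
from plan import *
plan((*J(-.075,.056),.213,-3.5))
S=cam("scene");W=cam("wrist")
b=cv2.resize(S["image"][130:330,220:420],None,fx=2.6,fy=2.6,interpolation=cv2.INTER_CUBIC);cv2.imwrite("pics/s6.png",b)
E
```

```text
t 50.5 at [ 0.5682 -0.1064  0.2779] [179.9   0.2  -3.4] w 0.0509 F [ 0.2 -0.5 -6.6] jig [-0.076   0.0581]
rotz 0.002 rows 1 shift [0.001  0.0021 0.0649]
```

View pics/s6.png

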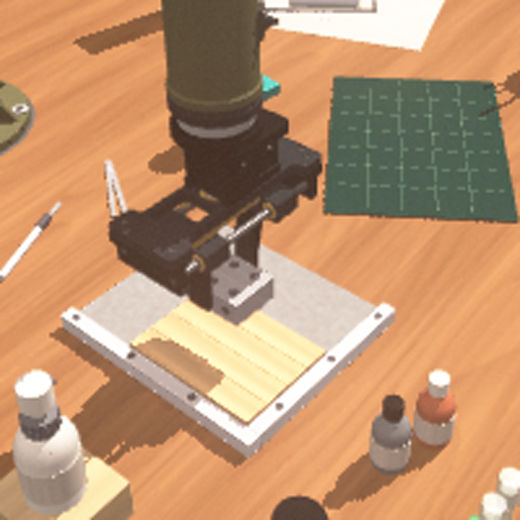

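The block is held level above the row (235,285), the strips are still tight, and the pump is up. Lowering.

Request:
send_rows:
  xyz:
    - [0.001,0.002,0.015]
    - [0,0,0.015]
    - [0,0,0.015]
    - [0,0,0.01]
    - [0,0,0.005]
    - [0,0,0.002]
    - [0,0,0]
  rotation:
    - [0,0,0]
    - [0,0,0]
    - [0,0,0]
    - [0,0,0]
    - [0,0,0]
    - [0,0,0]
    - [0,0,0]
  jaw: [0.4,0.4,0.4,0.4,0.4,0.4,0.4]

```text
time_s: 51.25
tool_pos: [0.5693, -0.1096, 0.2177]
tool_rot: [180.0, -0.0, -3.5]
force: [0.2, 0.2, -6.5]
grip_width: 0.051
grasp_force: 45.0
```

Request:
send_rows:
  xyz:
    - [0,0,0.001]
    - [0,0,0]
  rotation:
    - [0,0,0]
    - [0,0,0]
  jaw: [0.4,0.4]

```text
time_s: 51.45
tool_pos: [0.5694, -0.1096, 0.2173]
tool_rot: [-180.0, -0.1, -3.5]
force: [-0.1, 0.5, -5.8]
grip_width: 0.0503
grasp_force: 45.0
```

```bash
python3 - <<'E'
from plan import *
plan((*J(-.075,.056),.213,-3.5))
E
```

```text
t 51.5 at [ 0.5694 -0.1096  0.2173] [-1.8e+02 -1.0e-01 -3.5e+00] w 0.0503 F [-0.1  0.5 -5.8] jig [-0.0747  0.055 ]
rotz 0.0 rows 1 shift [-0.0003 -0.001   0.0043]
```

Request:
send_rows:
  xyz:
    - [0,0,0.001]
    - [0,0,0.001]
    - [0,0,0.001]
    - [0,0,0]
  rotation:
    - [0,0,0]
    - [0,0,0]
    - [0,0,0]
    - [0,0,0]
  jaw: [0.4,0.4,0.4,0.4]

```text
time_s: 51.85
tool_pos: [0.569, -0.1095, 0.2136]
tool_rot: [-180.0, 0.0, -3.5]
force: [-0.3, -0.9, -5.9]
grip_width: 0.0506
grasp_force: 45.0
```

Request:
send_rows:
  xyz:
    - [0,0,0.001]
    - [0,0,0]
  rotation:
    - [0,0,0]
    - [0,0,0]
  jaw: [0.4,0.4]

```text
time_s: 52.05
tool_pos: [0.5692, -0.1097, 0.2133]
tool_rot: [-180.0, -0.0, -3.5]
force: [-2.4, 1.0, -0.8]
grip_width: 0.0504
grasp_force: 45.0
```

Contact (the load came off the wrist). Release, wait, and lift.

Request:
send_rows:
  xyz:
    - [0,0,0]
    - [0,0,0]
    - [0,0,0]
    - [0,0,0]
    - [0,0,-0.01]
    - [0,0,-0.03]
    - [0,0,-0.045]
    - [0,0,-0.045]
    - [-0.03,0,-0.04]
    - [-0.04,0,0]
    - [-0.04,0,0]
    - [0,0.045,0]
    - [0,0.045,0]
    - [0,0.045,0]
    - [0,0.045,0]
    - [0,0.045,0]
    - [0,0,0]
    - [0,0,0]
  rotation:
    - [0,0,0]
    - [0,0,0]
    - [0,0,0]
    - [0,0,0]
    - [0,0,0]
    - [0,0,0]
    - [0,0,0]
    - [0,0,0]
    - [0,0,0]
    - [0,0,0]
    - [0,0,0]
    - [0,0,0]
    - [0,0,0]
    - [0,0,0]
    - [0,0,0]
    - [0,0,0]
    - [0,0,0]
    - [0,0,0]
  jaw: [0.7,0.7,0.7,0.7,0.7,0.7,0.7,0.7,0.7,0.7,0.7,0.7,0.7,0.7,0.7,0.7,0.7,0.7]

```text
time_s: 53.85
tool_pos: [0.445, -0.3287, 0.383]
tool_rot: [180.0, 0.0, -3.7]
force: [0.6, 0.5, -0.0]
grip_width: 0.0608
grasp_force: 0.0
```

```bash
python3 - <<'E'
from plan import *
plan()
T=cam("top");S=cam("scene")
a=cv2.resize(T["image"][165:265,310:410],(400,400),interpolation=cv2.INTER_CUBIC);b=cv2.resize(S["image"][210:310,230:330+50],(400,267),interpolation=cv2.INTER_CUBIC)
c=np.zeros((400,800,3),np.uint8);c[:,:400]=a;c[:267,400:]=b;cv2.imwrite("pics/f.png",c)
E
```

```text
t 53.9 at [ 0.445  -0.3287  0.383 ] [180.    0.   -3.7] w 0.0608 F [ 0.6  0.5 -0. ] jig [-0.1856 -0.1713]
```

View pics/f.png

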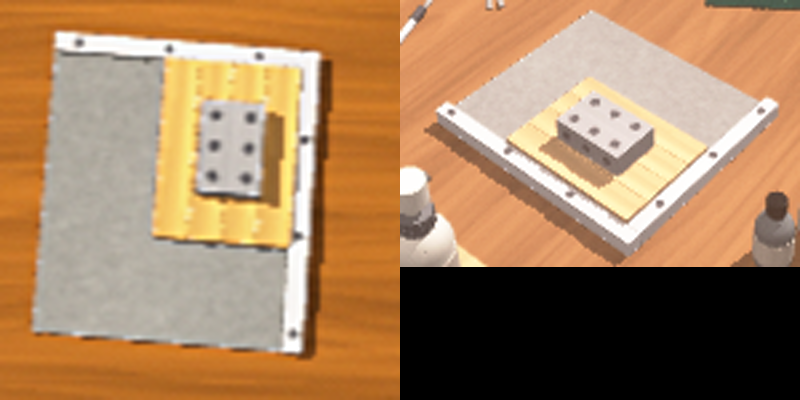

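The block sits flat in the middle of a closed, home row (block centre (232,148), row (155–300, 55–245)). Handing in.

```bash
python3 -c "
from cell import env
print(env.sign_off())"
```

```text
the job is handed in; nothing more can be done
None
```

I handed the job in at about 54 s: all four strips are tight and home in the jig, the pump was pressed to its stop and is back up, and the steel block is flat on the middle of the row. The bottles and jar were left alone, and the hand-in returned no verdict.

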